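# Change the crimp die in a crowded rack

## Task

Change the crimp die: first clear the tin and the jar off the die rack and stand both on the rubber mat; then move the die from the rack to the die shoe, square between its two end stops, and put the used die that stands on the bench beside the shoe into the rack in its place, square between the cheeks. Only when both dies are in place, put the tin and the jar back on the rack, each on the mark it came from. Keep all four upright and let go of everything at the end.

Things in the scene. Friction and masses are not known exactly. Their poses are not given: they have to be found in the camera images.
- rack: Fixed aluminium plate, 180 (x) by 84 (y) by 4 mm. Origin: centre of its underside. Mid-plate, a die place between two upright steel cheeks (34 mm along x, 6 thick, top 36 above the bench, inner faces at y = +-34 mm), die's short side along x. At x = +-55 mm two round 64 mm marks where tin and jar start, in either order; they stand too close to the die for fingers between.
- mat: Set-down mat, fixed: black ribbed rubber, 190 mm (its x) by 110 mm (its y), 3 mm thick, with room for tin and jar side by side along x. Origin: centre of its underside.
- shoe: Die shoe, fixed: dark steel plate 64 mm (its x) by 110 mm (its y), 6 mm thick. Origin: centre of its underside. Two bright end stops (40 mm along x, 12 mm thick, top 21 mm above the bench) have their inner faces at y = +-37 mm; the die stands midway between them on the plate, its long side along y.
- tin_mid (a point): Round tin with a pale lid, 62 mm in diameter, 40 mm high, loose, standing on the rack at the start. Point: its centre, 20 mm above its underside. z is up.
- jar_mid (a point): Round white jar with a blue screw lid, 56 mm in diameter, 55 mm high, loose, standing on the rack at the start. Point: its centre, 27.5 mm above its underside. z is up.
- die_a_mid (a point): The die to be fitted, between tin and jar on the rack: brown base block 36 mm (its x) by 62 mm (its y) by 19 mm high with a grey steel block 22 by 40 mm on top, 34 mm high in all, 0.28 kg, loose. Point: its centre, 17 mm above its underside. z is up; either end may face either way. Grasp the base across the 36 mm.
- die_b_mid (a point): The used die, standing on the bare bench beside the shoe (86 mm from its centre, on the shoe's -x side, to the right as the robot sees it): black base block 32 mm (its x) by 54 mm (its y) by 16 mm high with a grey steel block 19 by 34 mm on top, 30 mm high in all, 0.28 kg, loose. Point: its centre, 15 mm above its underside. z is up; either end may face either way. Grasp the base across the 32 mm.

How it is judged:
By the outcome, as a careful person would: the job done as asked, in the order asked, and still so for the second after the job is handed in, with the robot touching nothing.
It also fails if it takes over 150 s, if anything falls off the work surface, if the arm or the gripper's body presses on something with over 40 N, if the wrist force passes 120 N, or if a joint passes its speed limit or range.

## Robot

A 7-joint arm with a two-finger parallel gripper is mounted at the origin on the work surface; the furniture and walls round the work are solid. World frame = base frame: x ahead of the robot, y to its left, z up, the work surface at z = 0. Lengths are in m, angles in rad, forces in N, time in s.
With the tool pointing down it reaches from about 0.425 to 0.925 m from the base axis. Payload 6.8 kg.
Tool frame: the origin (TCP) lies at the very end of the fingers, on their centre line; the grasp point (between the pads) lies 19 mm behind it; z points along the fingers, y is the line along which they close (so a half turn about z gives the same grasp; the last joint's range is limited). The gripper opens to 85 mm and grips with 20 to 120 N. Pads are 22 mm wide; open, the fingers measure 114 mm over their backs; the gripper's body (76 mm by 85 mm) begins 54 mm behind the grasp point. The pads swing forward as they close: fully open they stand 13 mm farther back than shut.
Start: joints at [0.995, 0.477, 0.022, 1.555, -0.011, 1.109, -0.083], TCP at [0.304, -0.602, 0.231] pointing down, gripper open.
Joint ranges: [-2.96, 2.96], [-0.34, 2.1], [-1.41, 1.46], [0.24, 2.44], [-1.37, 4.51], [0.17, 1.92], [-2.96, 2.96]. Speed limits (rad/s): [2.39, 2.39, 3.14, 3.14, 3.14, 3.14, 3.14].

## Interface

Orientations are given as a unit quaternion [w, x, y, z].
In Python, from station import bot gives the robot as it stands.
- The arm moves only by the tool apply_moves, never from a script. Its argument "deltas" is a list of rows, each a list of 3 entries, a list of its own where there are three numbers: the closure, from 0 (fully open) to 1 (shut), then the shift along the tool's x, y, z in units of 0.2 m (1.0 is 0.2 m), then the turn about the tool's z in units of 2 pi rad (1.0 is 2 pi rad). A call has 1 to 12 rows; each row is the pose to reach, as a shift and turn from the pose commanded when the call began, along the tool's axes at that moment, turning the shorter way round; what a row does not reach only later rows make up. A row lasts 1/10 s, in which the tool goes at most 50 mm and 8.59 degrees, less where a joint would pass 70% of its speed; a pose out of reach is approached as far as the arm can. A call with a number of a shift or a turn outside -1 to 1 is refused whole. A call with a gripper value outside its range is refused whole. The fingers move at their own pace and stop on an object; "squeeze" is the grip in N (left out, the last holds). Time passes only in rows, so rows that repeat a pose let the fingers close. It gives the time, the measured TCP pose, the force, the opening and the grip force at its end, in the units of the state.
- bot.get_obs(): the state, without advancing time (a new reading comes with each control period).
- bot.read_camera(name): name is "scene" or "top" or "wrist"; returns a dict with "color" (420x560x3 uint8, red, green, blue), "intrinsics" (3x3 intrinsics, pixels), "pose" (4x4, takes a point from camera to world coordinates); the wrist camera has in their place "hand_eye" (4x4, takes a point from camera to tool coordinates, whose origin is the TCP and whose axes are the flange's). Camera axes: x right, y down, z forward; pixel columns grow to the right and rows downward; lengths in m; the calibration is good to about 2 mm. The wrist camera is an equidistant fisheye: a pixel r from the principal point sees the ray r / f radians off the axis. A picture is of the moment at which its call begins: read the wrist's pose just before it. There is no depth.
- bot.hand_in(): hands the job in; it is judged then, once.
Trained networks look in a picture, given as the dict that the camera call returned (one of the last four; its "shot" number tells which), for a name from the list of things; names that differ only in an ending like _2 or _b are one class to them, and where a whole thing is asked for, a point or a joint stands for the part that bears it (a point fixed in the world has none). Each returns a list of dicts, best first, with "confidence" (0 to 1); they miss things now and then, are a little off and sometimes report something else, mostly with a low value. They report only what shows in the picture. A call takes as long as a camera call.
- bot.look_for(picture, target): "point" ([x, y, z] in m, in world coordinates, good to about 4 mm: the middle of the surface that is visible of it).
The state is a dict: "t": time; "q": joint angles; "joint_vel": joint speeds; "joint_torque": joint torques, N m; "eef_pos": TCP position; "tool_rot": TCP orientation; "contact_force": force on the tool from outside, world axes, zero at the start; "torque": the same for the moment, N m; "gripper_width": opening from 0.0 (shut) to 1.0 (fully open); "grasp_force": force on a finger pad.
Only numpy, scipy, OpenCV 4.12 (cv2) and the standard library are available. Lean on these libraries where they do the work, as an engineer would, in place of code of your own. Each camera call takes 0.05 s, during which the arm holds its last target. There are 200 camera calls.

## Working session

There is one attempt and no reset: what is moved stays moved. The work goes in short steps, Python scripts to look and compute and a tool call to move; the robot and the scene stay as the last step left them, time stands still between calls to the robot, and variables do not carry over. Pictures are saved under pics/ and viewed, at most 14 in all, crops included, and the job is handed in when it is done.

Besides the shell and the picture viewer there is one more tool, called after ">>>" by a JSON object that holds its "api" and its "payload". apply_moves: Moves the arm, as the interface text tells. Its arguments: {"type":"object","properties":{"deltas":{"type":"array","items":{"type":"array"}},"squeeze":{"type":"number"}},"required":["deltas"]}

```bash
ls; mkdir -p pics
python3 - <<'E'
from station import bot
import cv2
o=bot.get_obs()
print({k:o[k] for k in ['t','eef_pos','tool_rot','gripper_width','contact_force']})
for n in ['scene','top']:
    p=bot.read_camera(n); cv2.imwrite(f'pics/{n}0.png',p['color'][:,:,::-1])
    print(n,p['intrinsics'],p['pose'])
    for t in ['rack','mat','shoe','tin_mid','jar_mid','die_a_mid','die_b_mid']:
        print(t,[(d['point'],round(d['confidence'],2)) for d in bot.look_for(p,t)[:3]])
E
```

```text
pics
{'t': 0.0, 'eef_pos': array([ 0.30411428, -0.60194577,  0.23031269]), 'tool_rot': array([-8.85514388e-04,  9.72760012e-01,  2.31812642e-01, -2.73025003e-04]), 'gripper_width': 1.0022314232264897, 'contact_force': array([-0.13920114, -0.10267679,  0.22807215])}
scene [[513.85919179   0.         286.24708525]
 [  0.         513.85919179 207.78446213]
 [  0.           0.           1.        ]] [[ 0.72453582 -0.26905198  0.63455408 -0.21594677]
 [-0.68922541 -0.28819919  0.66476279 -0.89781488]
 [ 0.00402223 -0.91899525 -0.3942481   0.50422686]
 [ 0.          0.          0.          1.        ]]
rack []
mat [([0.494, -0.3468, 0.001], 0.7)]
shoe [([0.5017, -0.1289, 0.0082], 0.7)]
tin_mid [([0.4534, 0.0884, 0.0345], 0.75)]
jar_mid [([0.5648, 0.0979, 0.05], 0.78)]
die_a_mid [([0.5109, 0.1058, 0.0292], 0.53)]
die_b_mid [([0.4816, -0.2143, 0.0139], 0.6)]
top [[448.56638365   0.         278.26064726]
 [  0.         448.56638365 214.1107994 ]
 [  0.           0.           1.        ]] [[-7.89111568e-04 -9.88115645e-01  1.53710277e-01  3.78114177e-01]
 [-9.99734117e-01 -2.76272818e-03 -2.28923970e-02 -1.45856010e-01]
 [ 2.30449954e-02 -1.53687473e-01 -9.87850742e-01  9.36822957e-01]
 [ 0.00000000e+00  0.00000000e+00  0.00000000e+00  1.00000000e+00]]
rack [([0.5179, 0.0934, 0.0063], 0.59)]
mat [([0.4945, -0.3435, 0.0015], 0.77), ([0.5044, -0.1143, 0.0051], 0.51)]
shoe [([0.5022, -0.1179, 0.0055], 0.68)]
tin_mid [([0.4598, 0.1041, 0.039], 0.65)]
jar_mid [([0.5712, 0.1102, 0.0557], 0.66)]
die_a_mid [([0.5135, 0.115, 0.0227], 0.64)]
die_b_mid [([0.4815, -0.1981, 0.0157], 0.75)]
```

View pics/top0.png

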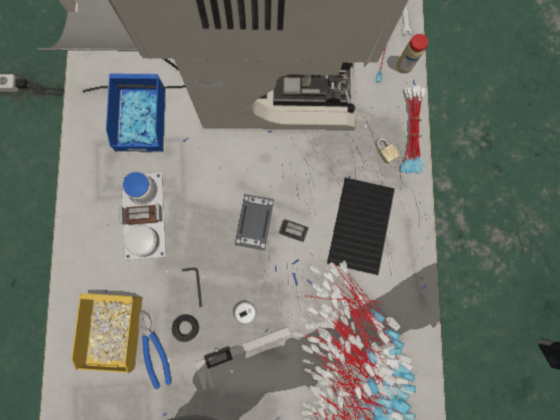

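View pics/scene0.png

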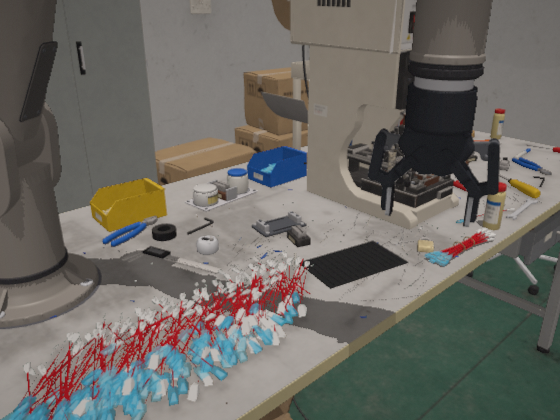

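The top picture shows the rack at about (143,215) with the jar on the far mark and the tin on the near one. The shoe is at (255,222), die B at (293,230) and the mat at (361,225). The press stands above row 130. In the scene picture the tool hangs clear on the right.

```bash
cat > h.py <<'E'
from station import bot
import numpy as np, cv2
from scipy.spatial.transform import Rotation as R
def tool():
    o=bot.get_obs(); q=o['tool_rot']
    return o,np.array(o['eef_pos']),R.from_quat([q[1],q[2],q[3],q[0]])
def plan(x,y,z,yaw):
    """units for apply_moves to reach world x,y,z with tool x at yaw (deg)"""
    o,p,r=tool(); M=r.as_matrix()
    d=M.T@(np.array([x,y,z])-p)/0.2
    cur=np.degrees(np.arctan2(M[1,0],M[0,0]))
    dy=(yaw-cur+180)%360-180          # tool z down: turn = -yaw change
    print('t %.2f p %s yaw %.1f q7 %.2f w %.2f g %.0f | shift %s turn %.4f'%(o['t'],p.round(4),cur,o['q'][6],o['gripper_width'],o['grasp_force'],d.round(4),-dy/360))
def ortho(name,c,yaw,z,size=(240,180),s=2):
    """rectified view on plane z; image x along yaw dir, y up = yaw+90; s px per mm. also returns picture"""
    o,p,r=tool(); pic=bot.read_camera(name); K=pic['intrinsics']
    w,h=size[0]*s,size[1]*s
    u,v=np.meshgrid((np.arange(w)-w/2)/s/1e3,(h/2-np.arange(h))/s/1e3)
    a=np.radians(yaw); P=np.stack([c[0]+u*np.cos(a)-v*np.sin(a),c[1]+u*np.sin(a)+v*np.cos(a),np.full_like(u,z)],-1)
    if name=='wrist':
        T=np.eye(4);T[:3,:3]=r.as_matrix();T[:3,3]=p;T=T@pic['hand_eye']
    else: T=pic['pose']
    C=(P-T[:3,3])@T[:3,:3]
    if name=='wrist':
        rr=np.hypot(C[...,0],C[...,1]);th=np.arctan2(rr,C[...,2]);k=th/np.maximum(rr,1e-9)
        X,Y=C[...,0]*k,C[...,1]*k
    else: X,Y=C[...,0]/C[...,2],C[...,1]/C[...,2]
    img=cv2.remap(pic['color'],(K[0,0]*X+K[0,2]).astype('f4'),(K[1,1]*Y+K[1,2]).astype('f4'),cv2.INTER_CUBIC)
    return img[:,:,::-1].copy(),pic,T
def look(pic,names):
    for t in names: print(t,[(np.round(d['point'],4).tolist(),round(d['confidence'],2)) for d in bot.look_for(pic,t)[:2]])
E
python3 - <<'E'
from h import *
plan(.44,-.42,.23,20)
img,pic,T=ortho('wrist',(.49,-.34),-10,.003)
print(pic['intrinsics'],pic['hand_eye'])
E
```

```text
t 0.80 p [ 0.3044 -0.6025  0.2313] yaw 26.8 q7 -0.08 w 1.00 g 0 | shift [ 1.0166 -0.5087  0.0066] turn 0.0189
[[325.1922621    0.         280.92996392]
 [  0.         325.1922621  211.15035591]
 [  0.           0.           1.        ]] [[-1.37512055e-03 -9.52531026e-01 -3.04438424e-01  7.93776601e-02]
 [ 9.99998693e-01 -1.56864758e-03  3.91102838e-04 -2.15226350e-04]
 [-8.50094183e-04 -3.04437488e-01  9.52531938e-01 -1.41941234e-01]
 [ 0.00000000e+00  0.00000000e+00  0.00000000e+00  1.00000000e+00]]
```

>>> {"api": "apply_moves", "payload": {"deltas": [[0,[0.2,-0.1,0],0.01],[0,[0.45,-0.22,0],0.02],[0,[0.7,-0.35,0],0.02],[0,[0.9,-0.45,0],0.02],[0,[1.0,-0.51,0],0.02]]}}

```text
t: 1.35
eef_pos: [0.4402, -0.417, 0.2315]
tool_rot: [-0.001, 0.985, 0.173, 0.001]
contact_force: [-0.2, 0.1, 0.5]
gripper_width: 1.002
grasp_force: 0.0
```

Run:
```python
from h import *
plan(.48,-.24,.23,0)
```

```text
t 1.35 p [ 0.4402 -0.417   0.2315] yaw 19.9 q7 -0.57 w 1.00 g 0 | shift [ 0.4883 -0.7646  0.0092] turn 0.0552
```

>>> {"api": "apply_moves", "payload": {"deltas": [[0,[0.1,-0.15,0],0.02],[0,[0.22,-0.35,0],0.035],[0,[0.35,-0.55,0],0.05],[0,[0.45,-0.7,0],0.055],[0,[0.49,-0.765,0],0.055],[0,[0.49,-0.765,0],0.055]]}}

```text
t: 1.95
eef_pos: [0.4789, -0.2413, 0.2316]
tool_rot: [-0.0, 1.0, 0.001, 0.0]
contact_force: [0.6, -0.5, 1.4]
gripper_width: 1.002
grasp_force: 0.0
```

Run:
```python
from h import *
img,pic,T=ortho('wrist',(.49,-.24),0,.004,(260,400),2)
cv2.imwrite('pics/w1.png',cv2.resize(img,None,fx=.75,fy=.75))
cv2.imwrite('pics/w1full.png',img)
look(pic,['shoe','mat','die_b_mid'])
plan(.50,-.10,.23,0); plan(.50,.08,.23,0)
```

```text
shoe [([0.5102, -0.1199, 0.0052], 0.74)]
mat [([0.5096, -0.34, 0.0062], 0.71), ([0.5241, 0.0821, 0.0019], 0.48)]
die_b_mid [([0.4912, -0.2017, 0.0178], 0.95)]
t 2.15 p [ 0.4774 -0.2461  0.2314] yaw -0.3 q7 -1.23 w 1.00 g 0 | shift [ 0.1089 -0.7312  0.0062] turn -0.0010
t 2.15 p [ 0.4774 -0.2461  0.2314] yaw -0.3 q7 -1.23 w 1.00 g 0 | shift [ 0.1035 -1.6311  0.0056] turn -0.0010
```

View pics/w1.png

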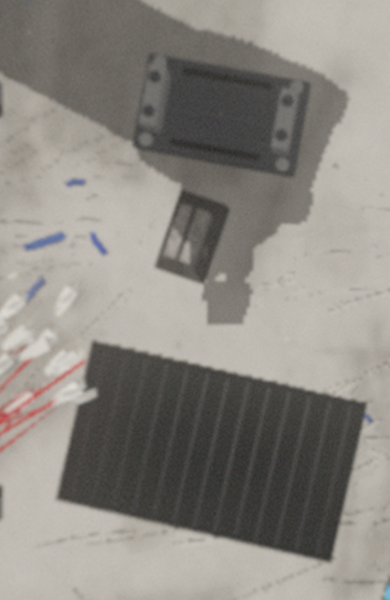

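The rectified wrist view (1.5 px/mm) shows the shoe corners at about (150,52), (310,83), (294,176) and (134,147). Die B is tilted and centred near (192,236). The mat corners are at (92,342), (366,403), (331,560) and (58,498), so the mat centre is about (0.501,-0.341) with yaw about -12.5°.

>>> {"api": "apply_moves", "payload": {"deltas": [[0,[0,-0.15,0],0],[0,[0,-0.35,0],0],[0,[0,-0.55,0],0],[0,[0,-0.75,0],0],[0,[0,-0.92,0],0],[0,[0,-1.0,0],0]]}}

```text
t: 2.75
eef_pos: [0.4787, -0.0424, 0.2314]
tool_rot: [-0.0, 1.0, -0.001, 0.0]
contact_force: [0.3, 0.1, 0.2]
gripper_width: 1.001
grasp_force: 0.0
```

>>> {"api": "apply_moves", "payload": {"deltas": [[0,[0,-0.15,0],0],[0,[0,-0.35,0],0],[0,[0,-0.55,0],0],[0,[0,-0.65,0],0],[0,[0,-0.7,0],0],[0,[0,-0.7,0],0],[0,[0,-0.7,0],0],[0,[0,-0.7,0],0]]}}

```text
t: 3.55
eef_pos: [0.4793, 0.0937, 0.2312]
tool_rot: [0.0, 1.0, -0.003, -0.0]
contact_force: [0.1, 0.3, -0.3]
gripper_width: 1.0
grasp_force: 0.0
```

Run:
```python
from h import *
img,pic,T=ortho('wrist',(.515,.105),0,.004,(240,180),3)
cv2.imwrite('pics/w2.png',img); cv2.imwrite('pics/w2raw.png',pic['color'][:,:,::-1])
look(pic,['rack','tin_mid','jar_mid','die_a_mid'])
# fit circles of the lids: rectified at lid heights
o,p,r=tool(); print(p)
for nm,z,c in [('tin',.044,(.46,.102)),('jar',.059,(.57,.11))]:
    im,_,_=ortho('wrist',c,0,z,(100,100),4)
    cv2.imwrite(f'pics/{nm}.png',im)
cv2.imwrite('pics/tj.png',cv2.hconcat([cv2.imread('pics/tin.png'),cv2.imread('pics/jar.png')]))
plan(.46,.102,.1,0)
```

```text
rack [([0.5367, 0.1097, 0.0015], 0.95), ([0.5106, -0.1115, 0.0065], 0.53)]
tin_mid [([0.4717, 0.1103, 0.0426], 0.62)]
jar_mid [([0.5742, 0.1185, 0.0581], 0.61)]
die_a_mid [([0.5181, 0.1121, 0.0228], 0.74)]
[0.47914942 0.09514295 0.23132039]
t 3.90 p [0.4791 0.0955 0.2313] yaw -0.2 q7 -1.96 w 1.00 g 0 | shift [-0.0954 -0.0323  0.6565] turn -0.0006
```

View pics/w2.png

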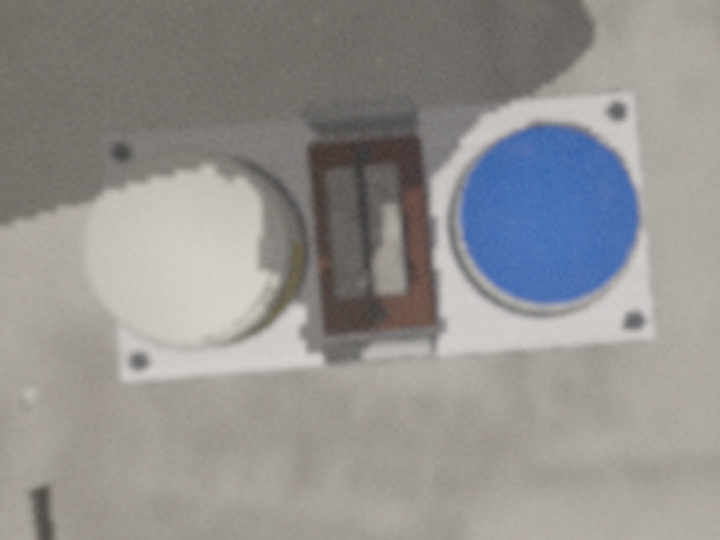

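View pics/tj.png

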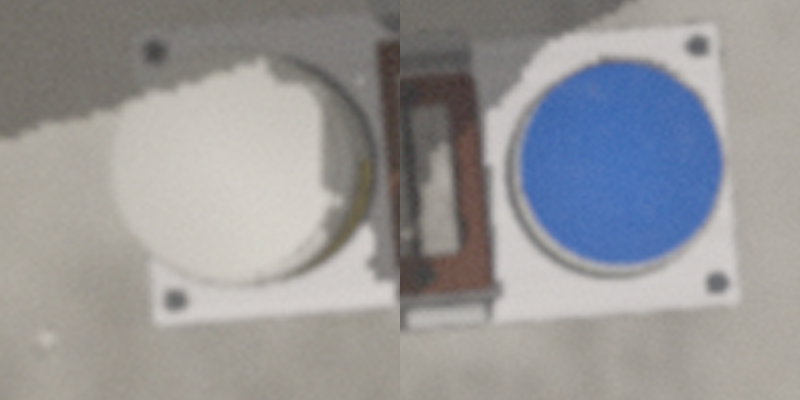

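The rack view (3 px/mm) has corners at (122,381), (654,338), (633,93) and (105,135). That puts the rack centre at about (0.521,0.116) with yaw 4.6°, and die A sits on that centre. The lid circles give the tin at about (0.468,0.112) and the jar at about (0.5755,0.120), which agree with the marks.

Run:
```python
from h import *
plan(.467,.1115,.08,4.6)
```

```text
t 3.90 p [0.4791 0.0955 0.2313] yaw -0.2 q7 -1.96 w 1.00 g 0 | shift [-0.0606 -0.08    0.7565] turn -0.0134
```

>>> {"api": "apply_moves", "payload": {"deltas": [[0,[-0.03,-0.04,0.15],-0.007],[0,[-0.06,-0.08,0.35],-0.0134],[0,[-0.06,-0.08,0.55],-0.0134],[0,[-0.06,-0.08,0.7],-0.0134],[0,[-0.06,-0.08,0.757],-0.0134],[0,[-0.06,-0.08,0.757],-0.0134],[0,[-0.06,-0.08,0.757],-0.0134]]}}

```text
t: 4.6
eef_pos: [0.4681, 0.1121, 0.0809]
tool_rot: [-0.0, 0.999, 0.04, 0.001]
contact_force: [0.3, -1.5, 0.5]
gripper_width: 1.0
grasp_force: 0.0
```

Run:
```python
from h import *
plan(.467,.1115,.008,4.6)
img,pic,T=ortho('wrist',(.515,.105),0,.004,(240,180),3)
cv2.imwrite('pics/w3.png',pic['color'][:,:,::-1])
```

```text
t 4.60 p [0.4681 0.1121 0.0809] yaw 4.6 q7 -2.02 w 1.00 g 0 | shift [-0.0062  0.0026  0.3647] turn 0.0001
```

View pics/w3.png

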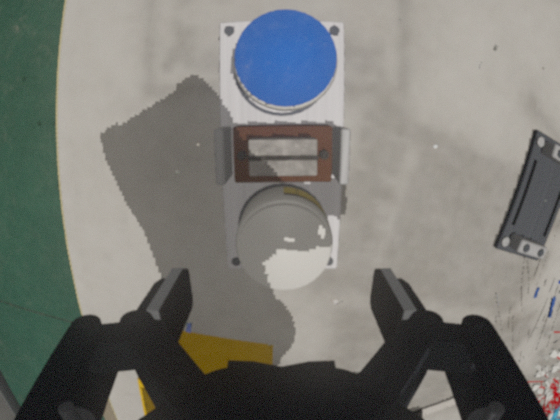

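The raw wrist view has the tin (285,238) centred between the fingertips (188 and 372), so I descend and grip.

>>> {"api": "apply_moves", "payload": {"deltas": [[0,[-0.005,0.0025,0.1],0],[0,[-0.005,0.0025,0.2],0],[0,[-0.005,0.0025,0.3],0],[0,[-0.005,0.0025,0.36],0],[0,[-0.005,0.0025,0.365],0],[0,[-0.005,0.0025,0.365],0],[0.5,[-0.005,0.0025,0.365],0],[0.5,[-0.005,0.0025,0.365],0],[0.5,[-0.005,0.0025,0.365],0],[0.5,[-0.005,0.0025,0.365],0],[0.5,[-0.005,0.0025,0.365],0],[0.5,[-0.005,0.0025,0.365],0]], "squeeze": 35}}

```text
t: 5.85
eef_pos: [0.467, 0.1114, 0.008]
tool_rot: [-0.0, 0.999, 0.04, 0.001]
contact_force: [-0.8, -0.7, 6.2]
gripper_width: 0.721
grasp_force: 36.7
```

Run:
```python
from h import *
plan(.467,.1115,.12,4.6)
```

```text
t 5.85 p [0.467  0.1114 0.008 ] yaw 4.6 q7 -2.08 w 0.72 g 37 | shift [ 0.0013 -0.0007 -0.5599] turn 0.0000
```

>>> {"api": "apply_moves", "payload": {"deltas": [[0.5,[0,0,-0.1],0],[0.5,[0,0,-0.25],0],[0.5,[0,0,-0.4],0],[0.5,[0,0.08,-0.5],0],[0.5,[0,0.2,-0.55],0],[0.5,[0,0.35,-0.55],0],[0.5,[0,0.5,-0.55],0],[0.5,[0,0.65,-0.55],0.01],[0.5,[0,0.8,-0.55],0.02],[0.5,[0,0.95,-0.55],0.03],[0.5,[0,1.0,-0.55],0.03]]}}

```text
t: 6.95
eef_pos: [0.482, -0.0917, 0.1173]
tool_rot: [0.001, 0.998, -0.057, 0.0]
contact_force: [-0.1, -0.0, -1.8]
gripper_width: 0.719
grasp_force: 39.4
```

Run:
```python
from h import *
plan(.459,-.332,.11,-12.5)
```

```text
t 6.95 p [ 0.482  -0.0917  0.1173] yaw -6.5 q7 -1.71 w 0.72 g 39 | shift [0.0216 1.2069 0.038 ] turn 0.0167
```

>>> {"api": "apply_moves", "payload": {"deltas": [[0.5,[0,0.1,0],0],[0.5,[0,0.25,0],0.005],[0.5,[0.01,0.4,0],0.01],[0.5,[0.01,0.55,0],0.0167],[0.5,[0.02,0.7,0],0.0167],[0.5,[0.02,0.85,0],0.0167],[0.5,[0.02,0.96,0],0.0167],[0.5,[0.02,1.0,0],0.0167],[0.5,[0.02,1.0,0],0.0167],[0.5,[0.02,1.0,0],0.0167]]}}

```text
t: 7.95
eef_pos: [0.4651, -0.2857, 0.1169]
tool_rot: [-0.001, 0.994, -0.105, -0.0]
contact_force: [-0.1, -0.8, -0.7]
gripper_width: 0.712
grasp_force: 39.4
```

Run:
```python
from h import *
plan(.459,-.332,.009,-12.5)
```

```text
t 7.95 p [ 0.4651 -0.2857  0.1169] yaw -12.1 q7 -1.39 w 0.71 g 39 | shift [0.0186 0.2336 0.5391] turn 0.0012
```

>>> {"api": "apply_moves", "payload": {"deltas": [[0.5,[0.01,0.1,0.03],0],[0.5,[0.0186,0.2,0.1],0],[0.5,[0.0186,0.2336,0.22],0],[0.5,[0.0186,0.2336,0.35],0],[0.5,[0.0186,0.2336,0.45],0],[0.5,[0.0186,0.2336,0.51],0],[0.5,[0.0186,0.2336,0.53],0],[0.5,[0.0186,0.2336,0.54],0],[0.5,[0.0186,0.2336,0.544],0],[0.5,[0.0186,0.2336,0.544],0]]}}

```text
t: 8.95
eef_pos: [0.4592, -0.3341, 0.0089]
tool_rot: [0.0, 0.994, -0.106, 0.001]
contact_force: [0.9, 0.5, -0.7]
gripper_width: 0.712
grasp_force: 39.5
```

>>> {"api": "apply_moves", "payload": {"deltas": [[0,[0,0,0],0],[0,[0,0,0],0],[0,[0,0,0],0],[0,[0,0,-0.1],0],[0,[0,0,-0.25],0],[0,[0,0,-0.45],0],[0,[0,-0.1,-0.55],0],[0,[0,-0.3,-0.55],0],[0,[0,-0.5,-0.55],-0.01],[0,[0,-0.7,-0.55],-0.02],[0,[0,-0.9,-0.55],-0.03],[0,[0,-1,-0.55],-0.03]]}}

```text
t: 10.15
eef_pos: [0.5016, -0.1344, 0.1185]
tool_rot: [-0.001, 1.0, -0.009, 0.001]
contact_force: [0.4, -0.1, -0.7]
gripper_width: 1.001
grasp_force: 0.0
```

Run:
```python
from h import *
p=bot.read_camera('top'); look(p,['tin_mid','jar_mid','mat'])
plan(.5755,.120,.1,4.6)
```

```text
tin_mid [([0.451, -0.3339, 0.0401], 0.92)]
jar_mid [([0.5178, 0.1132, 0.0204], 0.61), ([0.5699, 0.11, 0.0575], 0.56)]
mat []
t 10.35 p [ 0.5008 -0.1386  0.1183] yaw -1.4 q7 -1.53 w 1.00 g 0 | shift [ 0.3428 -1.3017  0.0908] turn -0.0166
```

>>> {"api": "apply_moves", "payload": {"deltas": [[0,[0.05,-0.15,0],0],[0,[0.1,-0.35,0],0],[0,[0.15,-0.55,0],-0.01],[0,[0.22,-0.75,0],-0.0166],[0,[0.3,-0.92,0],-0.0166],[0,[0.343,-1.0,0],-0.0166],[0,[0.343,-1.0,0],-0.0166]]}}

```text
t: 11.05
eef_pos: [0.5754, 0.0612, 0.1181]
tool_rot: [-0.0, 0.999, 0.041, 0.0]
contact_force: [0.2, -0.2, 0.4]
gripper_width: 0.999
grasp_force: 0.0
```

Run:
```python
from h import *
plan(.5755,.120,.1,4.6)
```

```text
t 11.05 p [0.5754 0.0612 0.1181] yaw 4.7 q7 -1.83 w 1.00 g 0 | shift [ 0.0246 -0.2929  0.0907] turn 0.0002
```

>>> {"api": "apply_moves", "payload": {"deltas": [[0,[0.01,-0.12,0],0],[0,[0.0246,-0.25,0.03],0],[0,[0.0246,-0.293,0.09],0],[0,[0.0246,-0.293,0.09],0],[0,[0.0246,-0.293,0.09],0],[0,[0.0246,-0.293,0.09],0]]}}

```text
t: 11.65
eef_pos: [0.5746, 0.1162, 0.1001]
tool_rot: [0.001, 0.999, 0.039, -0.0]
contact_force: [-0.2, 0.8, -0.2]
gripper_width: 1.0
grasp_force: 0.0
```

Run:
```python
from h import *
o,p,r=tool()
pic=bot.read_camera('wrist'); cv2.imwrite('pics/w4.png',pic['color'][:,:,::-1])
T=np.eye(4);T[:3,:3]=r.as_matrix();T[:3,3]=p;T=T@pic['hand_eye']
hsv=cv2.cvtColor(pic['color'],cv2.COLOR_RGB2HSV)
m=cv2.inRange(hsv,(100,120,60),(120,255,255))
n,l,st,ce=cv2.connectedComponentsWithStats(m)
K=pic['intrinsics']
for i in range(1,n):
    if st[i,4]>1500:
        cs,_=cv2.findContours((l==i).astype('u1'),cv2.RETR_EXTERNAL,cv2.CHAIN_APPROX_NONE)
        c=max(cs,key=len)[:,0].astype(float); x=(c-K[:2,2])/K[0,0]; th=np.hypot(*x.T)
        d=np.c_[x*(np.sin(th)/th)[:,None],np.cos(th)]@T[:3,:3].T
        P=T[:3,3]+d*((.059-T[2,3])/d[:,2])[:,None]
        print(st[i],cv2.minEnclosingCircle((P[:,:2]*1000).astype('f4')))
plan(.5755,.120,.012,4.6)
```

```text
[ 180    0  188  109 8466] ((695.3001098632812, 129.18994140625), 58.0733528137207)
[ 237  201   81   78 4893] ((575.8004150390625, 119.53482055664062), 25.81193733215332)
t 11.70 p [0.5747 0.1166 0.1003] yaw 4.4 q7 -1.94 w 1.00 g 0 | shift [ 0.0052 -0.0169  0.4415] turn -0.0004
```

>>> {"api": "apply_moves", "payload": {"deltas": [[0,[0.005,-0.016,0.1],0],[0,[0.005,-0.016,0.22],0],[0,[0.005,-0.016,0.34],0],[0,[0.005,-0.016,0.42],0],[0,[0.005,-0.016,0.4415],0],[0,[0.005,-0.016,0.4415],0],[0.6,[0.005,-0.016,0.4415],0],[0.6,[0.005,-0.016,0.4415],0],[0.6,[0.005,-0.016,0.4415],0],[0.6,[0.005,-0.016,0.4415],0],[0.6,[0.005,-0.016,0.4415],0],[0.6,[0.005,-0.016,0.4415],0]]}}

```text
t: 12.9
eef_pos: [0.5761, 0.122, 0.0131]
tool_rot: [-0.0, 0.999, 0.04, 0.001]
contact_force: [-1.0, -0.5, 5.5]
gripper_width: 0.647
grasp_force: 36.9
```

Run:
```python
from h import *
plan(.56,-.08,.13,-5)
```

```text
t 12.90 p [0.5761 0.122  0.0131] yaw 4.6 q7 -1.99 w 0.65 g 37 | shift [-0.1597  1.0003 -0.5848] turn 0.0266
```

>>> {"api": "apply_moves", "payload": {"deltas": [[0.6,[0,0,-0.1],0],[0.6,[0,0,-0.25],0],[0.6,[0,0,-0.4],0],[0.6,[0,0.05,-0.52],0],[0.6,[0,0.15,-0.58],0],[0.6,[-0.02,0.3,-0.58],0],[0.6,[-0.05,0.45,-0.58],0.005],[0.6,[-0.08,0.6,-0.58],0.01],[0.6,[-0.11,0.75,-0.58],0.02],[0.6,[-0.14,0.9,-0.58],0.026],[0.6,[-0.16,1.0,-0.58],0.026]]}}

```text
t: 14.0
eef_pos: [0.5584, -0.0826, 0.1278]
tool_rot: [0.001, 0.999, -0.043, -0.0]
contact_force: [1.0, 0.3, -1.7]
gripper_width: 0.647
grasp_force: 37.7
```

Run:
```python
from h import *
plan(.544,-.275,.1,-12.5)
```

```text
t 14.00 p [ 0.5584 -0.0826  0.1278] yaw -5.0 q7 -1.71 w 0.65 g 38 | shift [0.0113 0.9643 0.1402] turn 0.0209
```

>>> {"api": "apply_moves", "payload": {"deltas": [[0.6,[0,0.12,0],0],[0.6,[0,0.27,0],0.005],[0.6,[0,0.42,0],0.01],[0.6,[0,0.57,0],0.015],[0.6,[0.01,0.72,0.02],0.02],[0.6,[0.01,0.86,0.05],0.021],[0.6,[0.01,0.94,0.07],0.021],[0.6,[0.01,0.965,0.07],0.021],[0.6,[0.01,0.965,0.07],0.021],[0.6,[0.01,0.965,0.07],0.021]]}}

```text
t: 15.0
eef_pos: [0.5458, -0.2705, 0.114]
tool_rot: [-0.001, 0.994, -0.106, 0.0]
contact_force: [-0.2, 0.4, -1.7]
gripper_width: 0.643
grasp_force: 37.7
```

Run:
```python
from h import *
plan(.544,-.3505,.0125,-12.5)
```

```text
t 15.00 p [ 0.5458 -0.2705  0.114 ] yaw -12.2 q7 -1.48 w 0.64 g 38 | shift [0.0756 0.3934 0.507 ] turn 0.0008
```

>>> {"api": "apply_moves", "payload": {"deltas": [[0.6,[0.02,0.1,0.02],0],[0.6,[0.05,0.25,0.08],0],[0.6,[0.0756,0.37,0.15],0],[0.6,[0.0756,0.3934,0.25],0],[0.6,[0.0756,0.3934,0.37],0],[0.6,[0.0756,0.3934,0.46],0],[0.6,[0.0756,0.3934,0.495],0],[0.6,[0.0756,0.3934,0.505],0],[0.6,[0.0756,0.3934,0.508],0],[0.6,[0.0756,0.3934,0.508],0]]}}

```text
t: 16.0
eef_pos: [0.544, -0.3526, 0.0133]
tool_rot: [0.0, 0.994, -0.107, 0.001]
contact_force: [0.5, -0.3, -1.5]
gripper_width: 0.648
grasp_force: 37.7
```

>>> {"api": "apply_moves", "payload": {"deltas": [[0,[0,0,0],0],[0,[0,0,0],0],[0,[0,0,0],0],[0,[0,0,-0.1],0],[0,[0,0,-0.25],0],[0,[0,0,-0.45],0],[0,[0,-0.1,-0.6],0],[0,[0,-0.3,-0.7],-0.02],[0,[0,-0.5,-0.8],-0.04],[0,[0,-0.7,-0.9],-0.06],[0,[0,-0.9,-0.9],-0.08],[0,[0,-1,-0.9],-0.1]]}}

```text
t: 17.2
eef_pos: [0.5872, -0.1525, 0.1938]
tool_rot: [-0.0, 0.978, 0.21, 0.002]
contact_force: [0.7, -0.2, -0.4]
gripper_width: 0.999
grasp_force: 0.0
```

Run:
```python
from h import *
p=bot.read_camera('scene'); look(p,['tin_mid','jar_mid'])
cv2.imwrite('pics/s1.png',cv2.resize(p['color'][100:330,120:500,::-1],None,fx=2,fy=2))
plan(.521,-.05,.2,65)
```

```text
tin_mid [([0.4404, -0.3444, 0.0334], 0.59)]
jar_mid [([0.5253, -0.3662, 0.0457], 0.6), ([0.5004, 0.0981, 0.0036], 0.41)]
t 17.35 p [ 0.5862 -0.1556  0.1926] yaw 23.8 q7 -1.12 w 1.00 g 0 | shift [-0.0855 -0.6148 -0.0371] turn -0.1146
```

View pics/s1.png

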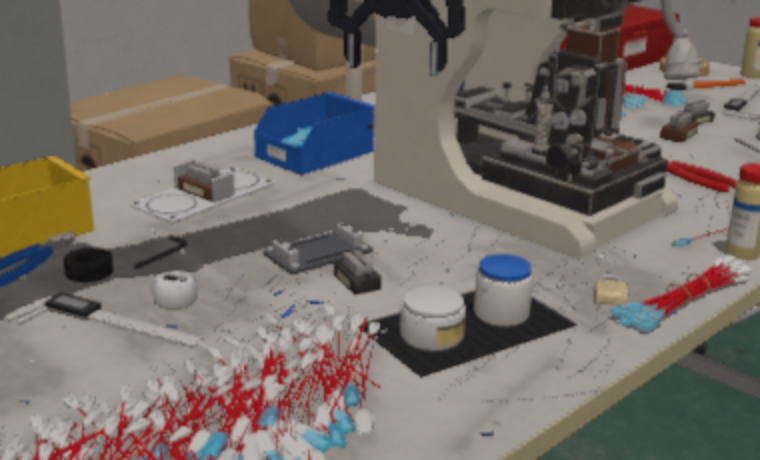

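Tin (433,318) and jar (503,290) both stand upright on the mat, and die A (205,182) is free on the rack. Next I measure the shoe from above.

Run:
```python
from h import *
plan(.50,-.19,.18,79)
```

```text
t 17.35 p [ 0.5862 -0.1556  0.1926] yaw 23.8 q7 -1.12 w 1.00 g 0 | shift [-0.4637 -0.0164  0.0626] turn -0.1534
```

>>> {"api": "apply_moves", "payload": {"deltas": [[0,[-0.08,0,0.02],-0.02],[0,[-0.16,0,0.04],-0.04],[0,[-0.24,0,0.06],-0.06],[0,[-0.32,0,0.06],-0.08],[0,[-0.4,0,0.06],-0.1],[0,[-0.46,-0.016,0.06],-0.12],[0,[-0.46,-0.016,0.06],-0.14],[0,[-0.46,-0.016,0.06],-0.153],[0,[-0.46,-0.016,0.06],-0.153],[0,[-0.46,-0.016,0.06],-0.153],[0,[-0.46,-0.016,0.06],-0.153]]}}

```text
t: 18.45
eef_pos: [0.5001, -0.1919, 0.1801]
tool_rot: [0.0, 0.774, 0.633, -0.0]
contact_force: [-0.3, -0.7, -0.1]
gripper_width: 1.0
grasp_force: 0.0
```

Run:
```python
from h import *
img,pic,T=ortho('wrist',(.505,-.15),-12,.006,(180,180),3)
img2,_,_=ortho('top',(.505,-.15),-12,.006,(85,180),3)
cv2.imwrite('pics/w5.png',cv2.hconcat([img,img2])); print(T[:3,3])
look(pic,['shoe','die_b_mid'])
plan(.521,0,.2,94.6)
```

```text
[ 0.51682287 -0.11465791  0.32205102]
shoe [([0.5083, -0.1157, 0.0057], 0.95)]
die_b_mid [([0.5068, -0.1166, 0.0053], 0.17)]
t 18.65 p [ 0.5004 -0.1911  0.1802] yaw 78.7 q7 -0.13 w 1.00 g 0 | shift [ 0.9574 -0.0859 -0.0993] turn -0.0441
```

View pics/w5.png

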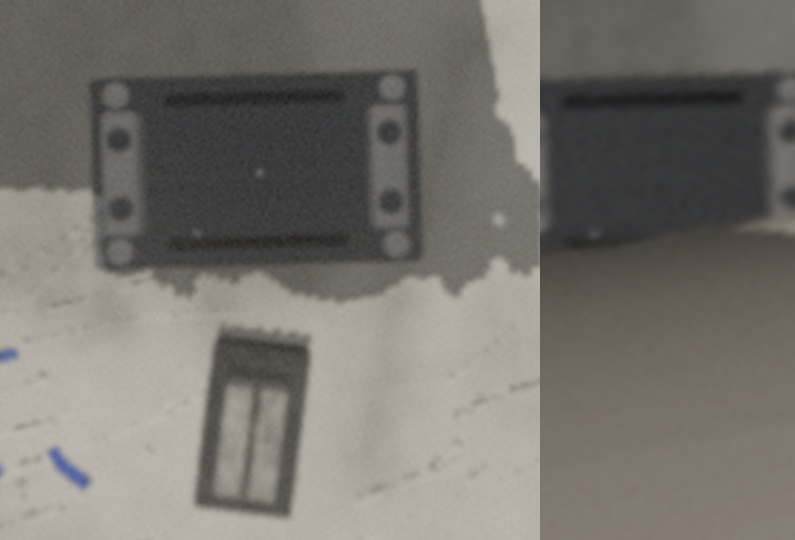

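The shoe view (3 px/mm, rotated -12°) has corners at (92,80), (417,70), (422,258) and (97,268), so its centre is (0.5078,-0.1162) with the long axis at -10.2°. Die B's base has its far end near (243,510) and near end near (263,343), giving about (0.4895,-0.198) with the long axis at about 71°.

>>> {"api": "apply_moves", "payload": {"deltas": [[0,[0.1,0,-0.1],-0.01],[0,[0.25,0,-0.1],-0.03],[0,[0.45,-0.03,-0.1],-0.044],[0,[0.65,-0.06,-0.1],-0.044],[0,[0.85,-0.086,-0.1],-0.044],[0,[0.95,-0.086,-0.1],-0.044],[0,[1.0,-0.086,-0.1],-0.044],[0,[1.0,-0.086,-0.1],-0.044],[0,[1.0,-0.086,-0.1],-0.044],[0,[1.0,-0.086,-0.1],-0.044]]}}

```text
t: 19.65
eef_pos: [0.5224, 0.0065, 0.2]
tool_rot: [0.0, 0.679, 0.734, -0.0]
contact_force: [0.5, 0.1, -0.2]
gripper_width: 0.997
grasp_force: 0.0
```

Run:
```python
from h import *
img,pic,T=ortho('wrist',(.52,.115),4.6,.004,(200,130),3)
cv2.imwrite('pics/w6.png',img); print(T[:3,3])
plan(.521,.1155,.1,94.6)
```

```text
[0.51763143 0.08508318 0.34187012]
t 19.70 p [0.5224 0.0066 0.2   ] yaw 94.4 q7 -0.26 w 1.00 g 0 | shift [0.5436 0.0356 0.4998] turn -0.0004
```

View pics/w6.png

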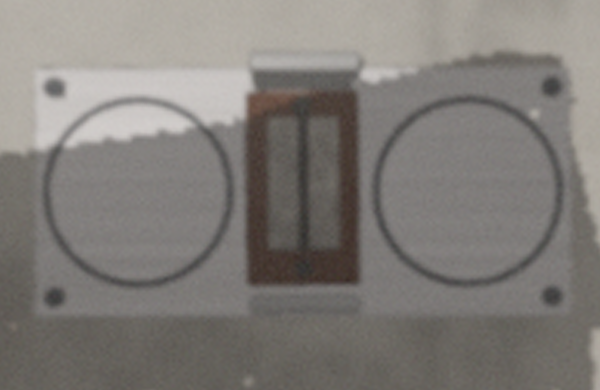

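The rack is clear, with both mark rings visible at (139,191) and (470,190). Die A is square between the cheeks at (303,187), so the rack centre is (0.5212,0.1164) with yaw 4.7° and die A is at (0.5207,0.116).

>>> {"api": "apply_moves", "payload": {"deltas": [[0,[0.1,0,0.05],0],[0,[0.25,0.02,0.15],0],[0,[0.4,0.036,0.25],0],[0,[0.5,0.036,0.38],0],[0,[0.544,0.036,0.48],0],[0,[0.544,0.036,0.5],0],[0,[0.544,0.036,0.5],0],[0,[0.544,0.036,0.5],0],[0,[0.544,0.036,0.5],0]]}}

```text
t: 20.6
eef_pos: [0.5219, 0.1164, 0.1013]
tool_rot: [0.001, 0.679, 0.734, 0.001]
contact_force: [0.3, 0.5, -0.0]
gripper_width: 0.999
grasp_force: 0.0
```

Run:
```python
from h import *
plan(.5208,.116,.006,94.6)
```

```text
t 20.60 p [0.5219 0.1164 0.1013] yaw 94.5 q7 -0.59 w 1.00 g 0 | shift [-0.0015 -0.0067  0.4764] turn -0.0003
```

>>> {"api": "apply_moves", "payload": {"deltas": [[0,[-0.0015,-0.0067,0.12],0],[0,[-0.0015,-0.0067,0.25],0],[0,[-0.0015,-0.0067,0.37],0],[0,[-0.0015,-0.0067,0.45],0],[0,[-0.0015,-0.0067,0.476],0],[0,[-0.0015,-0.0067,0.476],0],[0.7,[-0.0015,-0.0067,0.476],0],[0.7,[-0.0015,-0.0067,0.476],0],[0.7,[-0.0015,-0.0067,0.476],0],[0.7,[-0.0015,-0.0067,0.476],0],[0.7,[-0.0015,-0.0067,0.476],0],[0.7,[-0.0015,-0.0067,0.476],0]], "squeeze": 50}}

```text
t: 21.8
eef_pos: [0.5202, 0.1171, 0.0059]
tool_rot: [0.0, 0.678, 0.735, 0.0]
contact_force: [-1.1, -0.8, 5.2]
gripper_width: 0.408
grasp_force: 50.9
```

>>> {"api": "apply_moves", "payload": {"deltas": [[0.7,[0,0,0],0],[0.7,[0,0,-0.05],0],[0.7,[0,0,-0.1],0],[0.7,[0,0,-0.2],0],[0.7,[0,0,-0.3],0],[0.7,[0,0,-0.4],0],[0.7,[0,0,-0.4],0],[0.7,[0,0,-0.4],0]]}}

```text
t: 22.6
eef_pos: [0.5197, 0.1168, 0.0853]
tool_rot: [0.0, 0.678, 0.735, 0.0]
contact_force: [-0.4, -0.1, -3.9]
gripper_width: 0.409
grasp_force: 50.7
```

Run:
```python
from h import *
pic=bot.read_camera('scene'); cv2.imwrite('pics/s2.png',cv2.resize(pic['color'][120:240,150:350,::-1],None,fx=3,fy=3))
plan(.508,-.02,.086,79.8)
```

```text
t 22.65 p [0.5192 0.1166 0.0845] yaw 94.6 q7 -0.61 w 0.41 g 51 | shift [-0.6763 -0.1101 -0.007 ] turn 0.0411
```

View pics/s2.png

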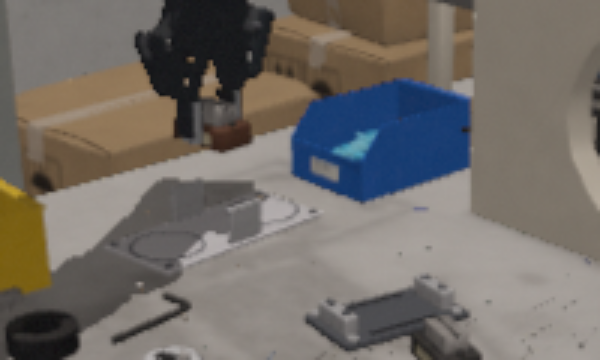

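Die A hangs level in the fingers (220,130). The rack is empty and the shoe free. The shoe's long side runs along world x, so the die has to turn to yaw 169.8.

>>> {"api": "apply_moves", "payload": {"deltas": [[0.7,[-0.05,0,-0.05],-0.01],[0.7,[-0.15,0,-0.1],-0.03],[0.7,[-0.25,-0.02,-0.1],-0.05],[0.7,[-0.35,-0.05,-0.1],-0.07],[0.7,[-0.45,-0.07,-0.1],-0.09],[0.7,[-0.55,-0.09,-0.1],-0.11],[0.7,[-0.65,-0.1,-0.1],-0.13],[0.7,[-0.75,-0.11,-0.1],-0.15],[0.7,[-0.85,-0.12,-0.1],-0.17],[0.7,[-0.93,-0.12,-0.1],-0.19],[0.7,[-0.98,-0.12,-0.1],-0.2],[0.7,[-1.0,-0.12,-0.1],-0.209]]}}

```text
t: 23.85
eef_pos: [0.5107, -0.0859, 0.1035]
tool_rot: [-0.001, 0.088, 0.996, 0.0]
contact_force: [0.1, -0.4, -3.1]
gripper_width: 0.411
grasp_force: 50.7
```

Run:
```python
from h import *
plan(.507,-.116,.085,169.8)
```

```text
t 23.85 p [ 0.5107 -0.0859  0.1035] yaw 169.9 q7 0.95 w 0.41 g 51 | shift [-0.0085 -0.1513  0.0925] turn 0.0002
```

>>> {"api": "apply_moves", "payload": {"deltas": [[0.7,[0,-0.05,0.02],0],[0.7,[-0.0085,-0.11,0.05],0],[0.7,[-0.0085,-0.15,0.09],0],[0.7,[-0.0085,-0.152,0.15],0],[0.7,[-0.0085,-0.152,0.2],0],[0.7,[-0.0085,-0.152,0.22],0],[0.7,[-0.0085,-0.152,0.22],0],[0.7,[-0.0085,-0.152,0.22],0],[0.7,[-0.0085,-0.152,0.22],0]]}}

```text
t: 24.75
eef_pos: [0.5085, -0.1142, 0.0615]
tool_rot: [0.0, 0.088, 0.996, 0.0]
contact_force: [-1.0, 0.9, -3.1]
gripper_width: 0.406
grasp_force: 50.6
```

Run:
```python
from h import *
plan(.507,-.116,.009,169.8)
img,pic,T=ortho('wrist',(.508,-.15),-10.2,.021,(170,140),4)
cv2.imwrite('pics/w7.png',img); print(T[:3,3])
```

```text
t 24.75 p [ 0.5085 -0.1142  0.0615] yaw 169.9 q7 0.94 w 0.41 g 51 | shift [ 0.0061 -0.0103  0.2623] turn 0.0002
[ 0.43293397 -0.09960104  0.20332947]
```

View pics/w7.png

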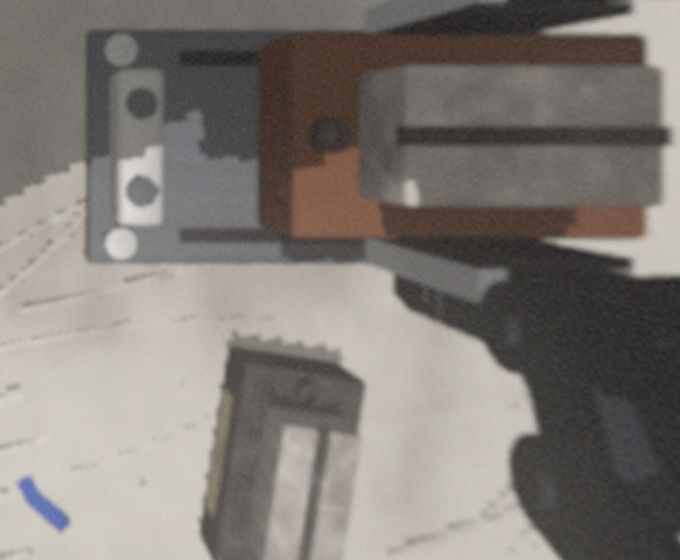

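The picture shows the die over the shoe. The left stop's inner face is at x≈163 and the die's end edges at 260–292 and 645. With height correction the die sits about 2.5 mm too far right, so I correct that and lower it.

>>> {"api": "apply_moves", "payload": {"deltas": [[0.7,[0.013,-0.009,0.02],0],[0.7,[0.013,-0.009,0.07],0],[0.7,[0.013,-0.009,0.13],0],[0.7,[0.013,-0.009,0.18],0],[0.7,[0.013,-0.009,0.22],0],[0.7,[0.013,-0.009,0.245],0],[0.7,[0.013,-0.009,0.255],0],[0.7,[0.013,-0.009,0.262],0],[0.7,[0.013,-0.009,0.265],0],[0.7,[0.013,-0.009,0.265],0],[0.7,[0.013,-0.009,0.265],0]]}}

```text
t: 25.9
eef_pos: [0.5053, -0.1159, 0.0083]
tool_rot: [0.0, 0.089, 0.996, -0.0]
contact_force: [-0.4, 0.3, -2.3]
gripper_width: 0.406
grasp_force: 50.6
```

Run:
```python
from h import *
plan(.5056,-.116,.0085,169.8)
```

```text
t 25.90 p [ 0.5053 -0.1159  0.0083] yaw 169.8 q7 0.87 w 0.41 g 51 | shift [-0.0014 -0.0003 -0.0011] turn 0.0001
```

>>> {"api": "apply_moves", "payload": {"deltas": [[0.4,[0,0,0],0],[0.4,[0,0,0],0],[0.4,[0,0,0],0],[0.4,[0,0,-0.1],0],[0.4,[0,0,-0.25],0],[0.4,[0,0,-0.45],0],[0.4,[-0.1,0,-0.6],0],[0.4,[-0.25,0,-0.7],0],[0.4,[-0.35,0,-0.7],0],[0.4,[-0.35,0,-0.7],0],[0.4,[-0.35,0,-0.7],0],[0.4,[-0.35,0,-0.7],0]]}}

```text
t: 27.1
eef_pos: [0.5728, -0.1279, 0.1474]
tool_rot: [-0.001, 0.088, 0.996, -0.0]
contact_force: [-0.2, 0.5, -0.2]
gripper_width: 0.602
grasp_force: 0.0
```

Run:
```python
from h import *
img,pic,T=ortho('wrist',(.508,-.15),-10.2,.021,(170,140),4)
cv2.imwrite('pics/w8.png',img); print(T[:3,3])
plan(.4895,-.199,.1,161.4)
plan(.4895,-.199,.1,71.4)
```

```text
[ 0.49758275 -0.11331537  0.28945687]
t 27.15 p [ 0.5728 -0.128   0.1475] yaw 169.9 q7 1.06 w 0.60 g 0 | shift [ 0.3471 -0.4229  0.238 ] turn 0.0235
t 27.15 p [ 0.5728 -0.128   0.1475] yaw 169.9 q7 1.06 w 0.60 g 0 | shift [ 0.3471 -0.4229  0.238 ] turn 0.2735
```

View pics/w8.png

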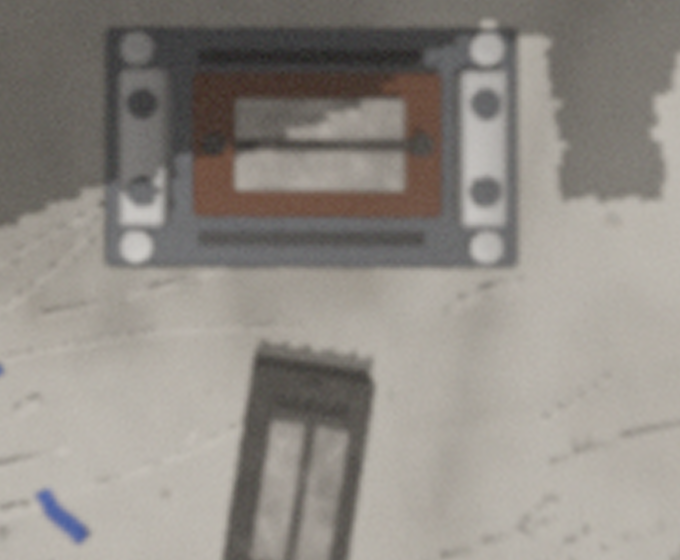

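Die A stands in the shoe with its base at 193–442, between stop faces at 167 and 460, so it is centred to within 1 mm and square. Die B's axis and near end put its centre at (0.489,-0.199) with the long axis at 71.3°.

>>> {"api": "apply_moves", "payload": {"deltas": [[0.3,[0.03,-0.03,0],0.022],[0.3,[0.06,-0.06,0],0.045],[0.3,[0.1,-0.1,0],0.068],[0.3,[0.14,-0.15,0],0.091],[0.3,[0.18,-0.2,0],0.114],[0.3,[0.22,-0.25,0],0.137],[0.3,[0.26,-0.3,0],0.16],[0.3,[0.3,-0.35,0],0.183],[0.3,[0.33,-0.39,0],0.206],[0.3,[0.35,-0.42,0],0.229],[0.3,[0.35,-0.42,0.1],0.252],[0.3,[0.35,-0.42,0.2],0.274]]}}

```text
t: 28.35
eef_pos: [0.4897, -0.1988, 0.1079]
tool_rot: [0.001, 0.815, 0.579, 0.0]
contact_force: [-0.1, 0.1, -0.4]
gripper_width: 0.699
grasp_force: 0.0
```

>>> {"api": "apply_moves", "payload": {"deltas": [[0.3,[0,0,0],0],[0.3,[0,0,0],0],[0.3,[0,0,0],0]]}}

```text
t: 28.65
eef_pos: [0.4908, -0.1984, 0.1089]
tool_rot: [0.0, 0.812, 0.583, 0.0]
contact_force: [-0.0, -0.6, 0.9]
gripper_width: 0.701
grasp_force: 0.0
```

Run:
```python
from h import *
plan(.489,-.199,.002,71.3)
pic=bot.read_camera('wrist'); cv2.imwrite('pics/w9.png',pic['color'][:,:,::-1])
```

```text
t 28.65 p [ 0.4908 -0.1984  0.1089] yaw 71.4 q7 -0.32 w 0.70 g 0 | shift [-0.0056 -0.008   0.5344] turn 0.0002
```

View pics/w9.png

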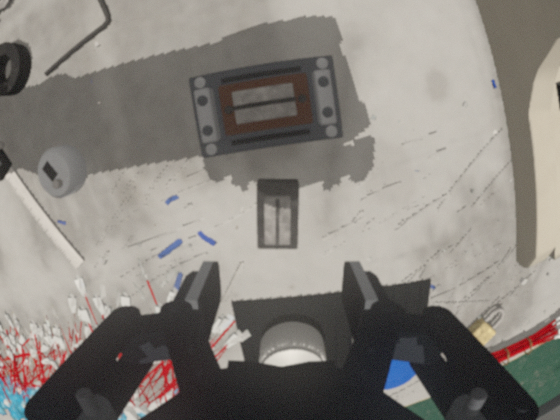

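Die B (278,215) lies straight in line with the fingers (218 and 345) and is clear of the tin and jar, so I descend and grip.

>>> {"api": "apply_moves", "payload": {"deltas": [[0.3,[-0.0056,-0.008,0.12],0],[0.3,[-0.0056,-0.008,0.25],0],[0.3,[-0.0056,-0.008,0.38],0],[0.3,[-0.0056,-0.008,0.48],0],[0.3,[-0.0056,-0.008,0.52],0],[0.3,[-0.0056,-0.008,0.53],0],[0.3,[-0.0056,-0.008,0.53],0],[0.75,[-0.0056,-0.008,0.53],0],[0.75,[-0.0056,-0.008,0.53],0],[0.75,[-0.0056,-0.008,0.53],0],[0.75,[-0.0056,-0.008,0.53],0],[0.75,[-0.0056,-0.008,0.53],0]]}}

```text
t: 29.9
eef_pos: [0.4891, -0.1994, 0.0032]
tool_rot: [0.001, 0.813, 0.582, 0.0]
contact_force: [-1.4, 0.7, 6.1]
gripper_width: 0.363
grasp_force: 50.0
```

>>> {"api": "apply_moves", "payload": {"deltas": [[0.75,[0,0,0],0],[0.75,[0,0,-0.05],0],[0.75,[0,0,-0.12],0],[0.75,[0,0,-0.22],0],[0.75,[0,0,-0.34],0],[0.75,[0,0,-0.46],0],[0.75,[0,0,-0.55],0],[0.75,[0,0,-0.55],0],[0.75,[0,0,-0.55],0]]}}

```text
t: 30.8
eef_pos: [0.4883, -0.1992, 0.1124]
tool_rot: [0.0, 0.813, 0.582, 0.0]
contact_force: [-0.6, 0.5, -3.1]
gripper_width: 0.361
grasp_force: 50.4
```

Run:
```python
from h import *
pic=bot.read_camera('wrist'); cv2.imwrite('pics/w10.png',pic['color'][:,:,::-1])
plan(.521,-.02,.115,94.7)
```

```text
t 30.85 p [ 0.4877 -0.199   0.1116] yaw 71.2 q7 -0.32 w 0.36 g 50 | shift [ 0.901  -0.1312 -0.017 ] turn -0.0653
```

>>> {"api": "apply_moves", "payload": {"deltas": [[0.75,[0.08,-0.01,0],0],[0.75,[0.18,-0.03,0],-0.01],[0.75,[0.3,-0.05,0],-0.02],[0.75,[0.42,-0.07,0],-0.03],[0.75,[0.54,-0.09,0],-0.04],[0.75,[0.66,-0.11,0],-0.05],[0.75,[0.78,-0.13,0],-0.06],[0.75,[0.87,-0.131,0],-0.0653],[0.75,[0.9,-0.131,0],-0.0653],[0.75,[0.9,-0.131,0],-0.0653],[0.75,[0.9,-0.131,0],-0.0653]]}}

```text
t: 31.95
eef_pos: [0.5214, -0.0213, 0.1117]
tool_rot: [-0.0, 0.678, 0.735, -0.001]
contact_force: [0.0, -0.2, -2.6]
gripper_width: 0.357
grasp_force: 50.3
```

Run:
```python
from h import *
plan(.521,.1164,.08,94.7)
# die b offset along tool x seen in the gripper, die A's look for comparison not needed
```

```text
t 31.95 p [ 0.5214 -0.0213  0.1117] yaw 94.6 q7 -0.33 w 0.36 g 50 | shift [0.6863 0.0537 0.158 ] turn -0.0002
```

>>> {"api": "apply_moves", "payload": {"deltas": [[0.75,[0.1,0.01,0],0],[0.75,[0.22,0.02,0],0],[0.75,[0.36,0.03,0],0],[0.75,[0.5,0.04,0.03],0],[0.75,[0.61,0.05,0.08],0],[0.75,[0.67,0.0537,0.13],0],[0.75,[0.686,0.0537,0.16],0],[0.75,[0.686,0.0537,0.16],0],[0.75,[0.686,0.0537,0.16],0],[0.75,[0.686,0.0537,0.16],0]]}}

```text
t: 32.95
eef_pos: [0.5216, 0.116, 0.0803]
tool_rot: [0.0, 0.678, 0.735, -0.0]
contact_force: [-0.2, -0.1, -2.9]
gripper_width: 0.359
grasp_force: 50.3
```

Run:
```python
from h import *
plan(.521,.1164,.0055,94.7)
img,pic,T=ortho('wrist',(.521,.1164),4.7,.036,(120,140),4)
cv2.imwrite('pics/w11.png',img); a=np.radians(4.7)
d=T[:3,3]-[.521,.1164,0]; print('cam local mm',1e3*(d[0]*np.cos(a)+d[1]*np.sin(a)),1e3*(-d[0]*np.sin(a)+d[1]*np.cos(a)),T[2,3])
```

```text
t 32.95 p [0.5216 0.116  0.0803] yaw 94.6 q7 -0.64 w 0.36 g 50 | shift [ 0.0027 -0.0031  0.3741] turn -0.0003
cam local mm 1.9713685994139545 78.2508427490376 0.22221417645528901
```

View pics/w11.png

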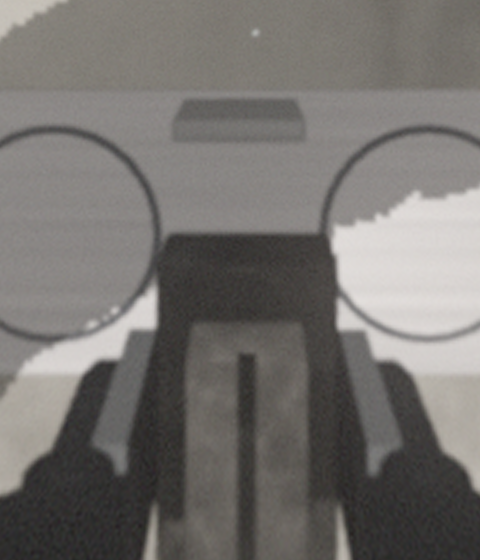

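The view shows die B's end face at rows 235–265, well inside the cheek's inner edge (row 141), and about 1.5 mm to +x. I shift it a little and lower it.

>>> {"api": "apply_moves", "payload": {"deltas": [[0.75,[0.003,-0.007,0.05],0],[0.75,[0.003,-0.007,0.12],0],[0.75,[0.003,-0.007,0.2],0],[0.75,[0.003,-0.007,0.27],0],[0.75,[0.003,-0.007,0.32],0],[0.75,[0.003,-0.007,0.345],0],[0.75,[0.003,-0.007,0.356],0],[0.75,[0.003,-0.007,0.362],0],[0.75,[0.003,-0.007,0.365],0],[0.75,[0.003,-0.007,0.365],0],[0.75,[0.003,-0.007,0.365],0]]}}

```text
t: 34.1
eef_pos: [0.52, 0.1179, 0.0074]
tool_rot: [0.0, 0.678, 0.735, 0.0]
contact_force: [0.5, 0.2, -3.5]
gripper_width: 0.36
grasp_force: 50.3
```

>>> {"api": "apply_moves", "payload": {"deltas": [[0.3,[0,0,0],0],[0.3,[0,0,0],0],[0.3,[0,0,0],0],[0.3,[0,0,-0.1],0],[0.3,[0,0,-0.25],0],[0.3,[0,0,-0.4],0],[0.3,[-0.1,0,-0.55],0],[0.3,[-0.25,0,-0.7],0],[0.3,[-0.4,0,-0.8],0],[0.3,[-0.4,0,-0.8],0],[0.3,[-0.4,0,-0.8],0],[0.3,[-0.4,0,-0.8],0]]}}

```text
t: 35.3
eef_pos: [0.5256, 0.0391, 0.1665]
tool_rot: [-0.0, 0.677, 0.736, -0.0]
contact_force: [-1.2, 0.5, -0.1]
gripper_width: 0.698
grasp_force: 0.0
```

Run:
```python
from h import *
img,pic,T=ortho('wrist',(.5212,.1164),4.7,.020,(140,100),5)
cv2.imwrite('pics/w12.png',img); a=np.radians(4.7)
d=T[:3,3]-[.5212,.1164,0]; print('cam local mm',1e3*(d[0]*np.cos(a)+d[1]*np.sin(a)),1e3*(-d[0]*np.sin(a)+d[1]*np.cos(a)),T[2,3])
plan(.544,-.16,.17,-12.5)
```

```text
cam local mm -0.577730993787299 1.1931512947749539 0.3084733928755715
t 35.35 p [0.5255 0.0394 0.1663] yaw 94.8 q7 -0.39 w 0.70 g 0 | shift [-1.0011  0.0085 -0.019 ] turn 0.2981
```

View pics/w12.png

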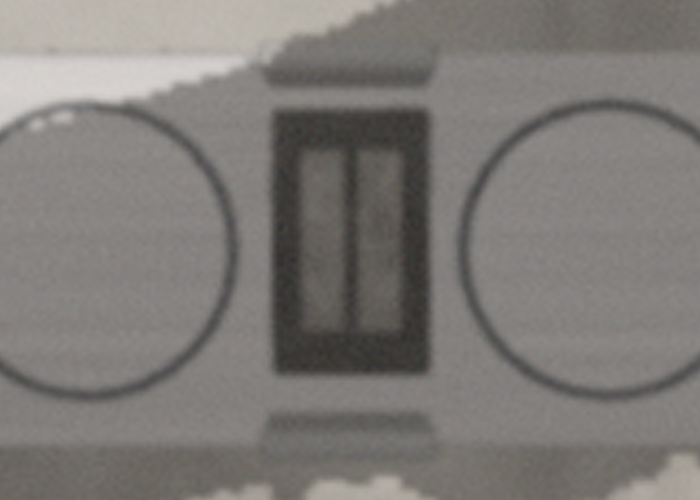

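Die B stands square (274–430 × 108–374), but it is about 1.8 mm towards the upper cheek (cheek mid-row 250, die mid-row 241). I will regrip it and nudge it back.

Run:
```python
from h import *
plan(.5205,.116,.0074,94.7)
```

```text
t 35.35 p [0.5255 0.0394 0.1663] yaw 94.8 q7 -0.39 w 0.70 g 0 | shift [0.3834 0.0081 0.7949] turn 0.0003
```

>>> {"api": "apply_moves", "payload": {"deltas": [[0.3,[0.15,0.004,0.05],0],[0.3,[0.3,0.008,0.15],0],[0.3,[0.383,0.008,0.3],0],[0.3,[0.383,0.008,0.45],0],[0.3,[0.383,0.008,0.6],0],[0.3,[0.383,0.008,0.72],0],[0.3,[0.383,0.008,0.78],0],[0.3,[0.383,0.008,0.795],0],[0.3,[0.383,0.008,0.795],0],[0.3,[0.383,0.008,0.795],0]]}}

```text
t: 36.35
eef_pos: [0.5223, 0.1151, 0.009]
tool_rot: [0.0, 0.677, 0.736, 0.001]
contact_force: [0.3, -0.2, -0.5]
gripper_width: 0.698
grasp_force: 0.0
```

>>> {"api": "apply_moves", "payload": {"deltas": [[0.75,[0,0,0],0],[0.75,[0,0,0],0],[0.75,[0,0,0],0],[0.75,[0,0,0],0],[0.75,[0,0,0],0],[0.75,[0,0,-0.02],0],[0.75,[0,0,-0.02],0]]}}

```text
t: 37.05
eef_pos: [0.5217, 0.1145, 0.0125]
tool_rot: [0.0, 0.678, 0.735, 0.0]
contact_force: [-0.3, -0.8, -3.0]
gripper_width: 0.358
grasp_force: 50.1
```

Run:
```python
from h import *
plan(.5205,.116,.0074,94.7)
```

```text
t 37.05 p [0.5217 0.1145 0.0125] yaw 94.7 q7 -0.72 w 0.36 g 50 | shift [ 0.0081 -0.0056  0.0254] turn -0.0000
```

>>> {"api": "apply_moves", "payload": {"deltas": [[0.75,[-0.008,-0.003,0],0],[0.75,[-0.008,-0.003,0.008],0],[0.75,[-0.008,-0.003,0.014],0],[0.75,[-0.008,-0.003,0.018],0],[0.75,[-0.008,-0.003,0.018],0],[0.75,[-0.008,-0.003,0.018],0],[0.75,[-0.008,-0.003,0.018],0],[0.3,[-0.008,-0.003,0.018],0],[0.3,[-0.008,-0.003,0.018],0],[0.3,[-0.008,-0.003,0.018],0]]}}

```text
t: 38.05
eef_pos: [0.5213, 0.1131, 0.0084]
tool_rot: [0.0, 0.678, 0.736, 0.0]
contact_force: [0.5, 0.0, -0.2]
gripper_width: 0.699
grasp_force: 0.0
```

>>> {"api": "apply_moves", "payload": {"deltas": [[0.3,[0,0,-0.08],0],[0.3,[0,0,-0.2],0],[0.3,[0,0,-0.35],0],[0.3,[-0.1,0,-0.55],0],[0.3,[-0.25,0,-0.7],0],[0.3,[-0.38,0,-0.8],0],[0.3,[-0.38,0,-0.8],0],[0.3,[-0.38,0,-0.8],0],[0.3,[-0.38,0,-0.8],0]]}}

```text
t: 38.95
eef_pos: [0.5267, 0.0383, 0.1682]
tool_rot: [-0.0, 0.677, 0.736, -0.0]
contact_force: [0.6, -0.1, 0.2]
gripper_width: 0.703
grasp_force: 0.0
```

Run:
```python
from h import *
img,pic,T=ortho('wrist',(.5212,.1164),4.7,.020,(140,100),5)
g=cv2.GaussianBlur(cv2.cvtColor(img,cv2.COLOR_BGR2GRAY),(5,5),0)
m=cv2.inRange(g[60:440,240:460],0,72)
n,l,st,ce=cv2.connectedComponentsWithStats(m)
for s in st[1:]:
    if s[4]>800: print(s[:4]+[240,60,0,0],s[4])
cv2.imwrite('pics/w13.png',img); print(T[:3,3])
plan(.544,-.15,.17,-12.5)
```

```text
[277 120 154 261] 22282
[0.52152372 0.11672322 0.31020846]
t 39.00 p [0.5266 0.0385 0.168 ] yaw 94.8 q7 -0.39 w 0.69 g 0 | shift [-0.9465  0.0077 -0.0107] turn 0.2981
```

Measured numerically: die B now spans rows 120–381 (mid 250.5 against 250 for the cheeks), so it is centred and square. I have reached the picture limit, in fact one over it, so from here I check by numbers only. Now the jar.

>>> {"api": "apply_moves", "payload": {"deltas": [[0,[-0.05,0,0],0.022],[0,[-0.13,0,0],0.045],[0,[-0.22,0,0],0.068],[0,[-0.31,0,0],0.091],[0,[-0.4,0,0],0.114],[0,[-0.5,0,0],0.137],[0,[-0.6,0,0],0.16],[0,[-0.7,0,0],0.183],[0,[-0.8,0,0],0.206],[0,[-0.88,0,0],0.229],[0,[-0.93,0,0],0.252],[0,[-0.95,0.008,0],0.275]]}}

```text
t: 40.2
eef_pos: [0.544, -0.152, 0.1673]
tool_rot: [-0.0, 0.999, -0.04, -0.001]
contact_force: [-0.0, -0.1, 0.7]
gripper_width: 0.995
grasp_force: 0.0
```

Run:
```python
from h import *
plan(.544,-.3526,.1,-12.5)
```

```text
t 40.20 p [ 0.544  -0.152   0.1673] yaw -4.6 q7 -1.60 w 0.99 g 0 | shift [0.0814 1.     0.3363] turn 0.0219
```

>>> {"api": "apply_moves", "payload": {"deltas": [[0,[0.01,0.12,0],0],[0,[0.03,0.28,0],0.01],[0,[0.04,0.46,0],0.022],[0,[0.06,0.64,0],0.022],[0,[0.07,0.82,0],0.022],[0,[0.08,0.95,0.1],0.022],[0,[0.0814,1.0,0.25],0.022],[0,[0.0814,1.0,0.336],0.022],[0,[0.0814,1.0,0.336],0.022],[0,[0.0814,1.0,0.336],0.022],[0,[0.0814,1.0,0.336],0.022]]}}

```text
t: 41.3
eef_pos: [0.547, -0.3519, 0.1023]
tool_rot: [0.0, 0.994, -0.106, 0.001]
contact_force: [0.5, 0.1, 0.1]
gripper_width: 0.998
grasp_force: 0.0
```

```bash
cat >> h.py <<'E'
def lid(z,lo,hi,near):
    """centre (mm) of the blue lid in the wrist view"""
    o,p,r=tool(); pic=bot.read_camera('wrist'); K=pic['intrinsics']
    T=np.eye(4);T[:3,:3]=r.as_matrix();T[:3,3]=p;T=T@pic['hand_eye']
    m=cv2.inRange(cv2.cvtColor(pic['color'],cv2.COLOR_RGB2HSV),lo,hi)
    n,l,st,ce=cv2.connectedComponentsWithStats(m)
    for i in range(1,n):
        if st[i,4]<1500: continue
        cs,_=cv2.findContours((l==i).astype('u1'),cv2.RETR_EXTERNAL,cv2.CHAIN_APPROX_NONE)
        c=max(cs,key=len)[:,0].astype(float); x=(c-K[:2,2])/K[0,0]; th=np.hypot(*x.T)
        d=np.c_[x*(np.sin(th)/th)[:,None],np.cos(th)]@T[:3,:3].T
        P=T[:3,3]+d*((z-T[2,3])/d[:,2])[:,None]
        (a,b),R_=cv2.minEnclosingCircle((P[:,:2]*1000).astype('f4'))
        if np.hypot(a-near[0],b-near[1])<40: print('lid',round(a,1),round(b,1),'r',round(R_,1))
    return pic
E
python3 - <<'E'
from h import *
pic=lid(.058,(100,120,40),(120,255,255),(544,-352)); look(pic,['jar_mid','tin_mid'])
plan(.544,-.3526,.0125,-12.5)
E
```

```text
lid 543.6 -351.4 r 26.0
jar_mid [([0.5516, -0.3547, 0.0583], 0.87)]
tin_mid [([0.4733, -0.3349, 0.0432], 0.71)]
t 41.45 p [ 0.5466 -0.3525  0.1024] yaw -12.2 q7 -1.40 w 1.00 g 0 | shift [-0.0134  0.0029  0.4497] turn 0.0009
```

>>> {"api": "apply_moves", "payload": {"deltas": [[0,[-0.0134,0.003,0.12],0],[0,[-0.0134,0.003,0.25],0],[0,[-0.0134,0.003,0.36],0],[0,[-0.0134,0.003,0.43],0],[0,[-0.0134,0.003,0.448],0],[0,[-0.0134,0.003,0.448],0],[0.6,[-0.0134,0.003,0.448],0],[0.6,[-0.0134,0.003,0.448],0],[0.6,[-0.0134,0.003,0.448],0],[0.6,[-0.0134,0.003,0.448],0],[0.6,[-0.0134,0.003,0.448],0],[0.6,[-0.0134,0.003,0.448],0]], "squeeze": 35}}

```text
t: 42.65
eef_pos: [0.5438, -0.3532, 0.0129]
tool_rot: [0.0, 0.994, -0.107, 0.001]
contact_force: [-0.1, -0.3, 6.1]
gripper_width: 0.648
grasp_force: 37.5
```

>>> {"api": "apply_moves", "payload": {"deltas": [[0.6,[0,0,-0.1],0],[0.6,[0,0,-0.25],0],[0.6,[0,0,-0.4],0],[0.6,[0,-0.05,-0.55],0],[0.6,[0,-0.15,-0.62],0],[0.6,[0,-0.3,-0.62],-0.005],[0.6,[0,-0.45,-0.62],-0.01],[0.6,[0,-0.6,-0.62],-0.02],[0.6,[0,-0.75,-0.62],-0.03],[0.6,[0,-0.9,-0.62],-0.04],[0.6,[0,-1.0,-0.62],-0.047]]}}

```text
t: 43.75
eef_pos: [0.5853, -0.1528, 0.135]
tool_rot: [-0.001, 0.999, 0.044, -0.0]
contact_force: [-0.1, -0.1, -1.3]
gripper_width: 0.649
grasp_force: 37.7
```

Run:
```python
from h import *
plan(.576,.03,.135,4.7)
```

```text
t 43.75 p [ 0.5853 -0.1528  0.135 ] yaw 5.0 q7 -1.47 w 0.65 g 38 | shift [ 0.0343 -0.9144  0.0015] turn 0.0010
```

>>> {"api": "apply_moves", "payload": {"deltas": [[0.6,[0,-0.12,0],0],[0.6,[0,-0.27,0],0],[0.6,[0.01,-0.42,0],0],[0.6,[0.02,-0.57,0],0],[0.6,[0.03,-0.72,0],0],[0.6,[0.034,-0.84,0],0],[0.6,[0.034,-0.9,0],0],[0.6,[0.034,-0.914,0],0],[0.6,[0.034,-0.914,0],0],[0.6,[0.034,-0.914,0],0]]}}

```text
t: 44.75
eef_pos: [0.5772, 0.0236, 0.1354]
tool_rot: [0.001, 0.999, 0.04, -0.0]
contact_force: [-0.4, -0.5, -1.4]
gripper_width: 0.65
grasp_force: 37.7
```

Run:
```python
from h import *
plan(.5764,.1206,.08,4.7)
```

```text
t 44.75 p [0.5772 0.0236 0.1354] yaw 4.6 q7 -1.80 w 0.65 g 38 | shift [ 0.035  -0.484   0.2765] turn -0.0004
```

>>> {"api": "apply_moves", "payload": {"deltas": [[0.6,[0.01,-0.1,0],0],[0.6,[0.02,-0.23,0],0],[0.6,[0.03,-0.36,0],0],[0.6,[0.035,-0.45,0.04],0],[0.6,[0.035,-0.484,0.12],0],[0.6,[0.035,-0.484,0.2],0],[0.6,[0.035,-0.484,0.26],0],[0.6,[0.035,-0.484,0.277],0],[0.6,[0.035,-0.484,0.277],0],[0.6,[0.035,-0.484,0.277],0]]}}

```text
t: 45.75
eef_pos: [0.5766, 0.122, 0.0806]
tool_rot: [0.0, 0.999, 0.041, 0.0]
contact_force: [0.1, -0.1, -1.2]
gripper_width: 0.646
grasp_force: 37.7
```

Run:
```python
from h import *
plan(.5764,.1206,.0143,4.7)
```

```text
t 45.75 p [0.5766 0.122  0.0806] yaw 4.6 q7 -2.01 w 0.65 g 38 | shift [-0.002   0.007   0.3313] turn -0.0001
```

>>> {"api": "apply_moves", "payload": {"deltas": [[0.6,[-0.002,0.007,0.04],0],[0.6,[-0.002,0.007,0.11],0],[0.6,[-0.002,0.007,0.18],0],[0.6,[-0.002,0.007,0.24],0],[0.6,[-0.002,0.007,0.29],0],[0.6,[-0.002,0.007,0.315],0],[0.6,[-0.002,0.007,0.325],0],[0.6,[-0.002,0.007,0.331],0],[0.6,[-0.002,0.007,0.331],0],[0.6,[-0.002,0.007,0.331],0]]}}

```text
t: 46.75
eef_pos: [0.5763, 0.1213, 0.0145]
tool_rot: [-0.0, 0.999, 0.041, 0.0]
contact_force: [0.6, -0.9, -2.1]
gripper_width: 0.648
grasp_force: 37.9
```

>>> {"api": "apply_moves", "payload": {"deltas": [[0,[0,0,0],0],[0,[0,0,0],0],[0,[0,0,0],0],[0,[0,0,-0.1],0],[0,[0,0,-0.25],0],[0,[0,0,-0.4],0],[0,[0,0.05,-0.5],0],[0,[0,0.05,-0.5],0],[0,[0,0.05,-0.5],0]]}}

```text
t: 47.65
eef_pos: [0.5768, 0.1109, 0.1142]
tool_rot: [0.0, 0.999, 0.041, 0.0]
contact_force: [-0.1, -0.0, -0.2]
gripper_width: 1.003
grasp_force: 0.0
```

Run:
```python
from h import *
lid(.059,(100,120,40),(120,255,255),(576,120))
plan(.5,-.07,.115,-5)
```

```text
lid 575.9 121.5 r 25.8
t 47.70 p [0.5762 0.1112 0.1134] yaw 4.7 q7 -1.97 w 1.00 g 0 | shift [-0.4538  0.8716 -0.0075] turn 0.0269
```

>>> {"api": "apply_moves", "payload": {"deltas": [[0,[-0.05,0.12,0],0],[0,[-0.12,0.28,0],0.01],[0,[-0.2,0.45,0],0.02],[0,[-0.28,0.62,0],0.027],[0,[-0.36,0.8,0],0.027],[0,[-0.44,0.94,0],0.035],[0,[-0.5,1.0,0],0.048],[0,[-0.5,1.0,0],0.048],[0,[-0.5,1.0,0],0.048]]}}

```text
t: 48.6
eef_pos: [0.4933, -0.0954, 0.1133]
tool_rot: [-0.0, 0.994, -0.108, -0.0]
contact_force: [0.5, -0.4, -0.0]
gripper_width: 0.999
grasp_force: 0.0
```

Run:
```python
from h import *
plan(.459,-.3335,.1,-12.5)
```

```text
t 48.60 p [ 0.4933 -0.0954  0.1133] yaw -12.4 q7 -1.84 w 1.00 g 0 | shift [0.0889 1.1993 0.0661] turn 0.0001
```

>>> {"api": "apply_moves", "payload": {"deltas": [[0,[0.01,0.12,0],0],[0,[0.02,0.3,0],0],[0,[0.04,0.5,0],0],[0,[0.06,0.7,0],0],[0,[0.08,0.88,0],0],[0,[0.089,1.0,0],0],[0,[0.089,1.0,0],0]]}}

```text
t: 49.3
eef_pos: [0.4674, -0.2982, 0.1135]
tool_rot: [0.001, 0.994, -0.111, 0.0]
contact_force: [0.2, 0.6, 0.2]
gripper_width: 1.004
grasp_force: 0.0
```

Run:
```python
from h import *
plan(.459,-.3335,.1,-12.5)
```

```text
t 49.30 p [ 0.4674 -0.2982  0.1135] yaw -12.7 q7 -1.43 w 1.00 g 0 | shift [-0.0021  0.1814  0.0679] turn -0.0005
```

>>> {"api": "apply_moves", "payload": {"deltas": [[0,[0,0.08,0],0],[0,[0,0.16,0.03],0],[0,[0,0.175,0.06],0],[0,[0,0.175,0.06],0],[0,[0,0.175,0.06],0],[0,[0,0.175,0.06],0]]}}

```text
t: 49.9
eef_pos: [0.46, -0.3287, 0.102]
tool_rot: [-0.0, 0.994, -0.109, 0.0]
contact_force: [0.5, 0.1, 0.6]
gripper_width: 0.995
grasp_force: 0.0
```

Run:
```python
from h import *
for v in (110,150,180): pic=lid(.043,(0,0,v),(180,60,255),(459,-333))
look(pic,['tin_mid'])
plan(.459,-.3337,.008,-12.5)
```

```text
lid 470.1 -352.7 r 172.7
lid 447.2 -332.9 r 25.5
tin_mid [([0.4658, -0.3298, 0.0412], 0.64)]
t 50.10 p [ 0.4599 -0.3292  0.1022] yaw -12.5 q7 -1.37 w 1.00 g 0 | shift [0.0005 0.0227 0.4712] turn -0.0001
```

>>> {"api": "apply_moves", "payload": {"deltas": [[0,[0.0,0.022,0.1],0],[0,[0.0,0.022,0.22],0],[0,[0.0,0.022,0.34],0],[0,[0.0,0.022,0.44],0],[0,[0.0,0.022,0.468],0],[0,[0.0,0.022,0.471],0],[0.5,[0.0,0.022,0.471],0],[0.5,[0.0,0.022,0.471],0],[0.5,[0.0,0.022,0.471],0],[0.5,[0.0,0.022,0.471],0],[0.5,[0.0,0.022,0.471],0],[0.5,[0.0,0.022,0.471],0]]}}

```text
t: 51.3
eef_pos: [0.4595, -0.3343, 0.0091]
tool_rot: [0.0, 0.994, -0.11, 0.001]
contact_force: [-1.1, 0.8, 6.5]
gripper_width: 0.712
grasp_force: 38.1
```

>>> {"api": "apply_moves", "payload": {"deltas": [[0.5,[0,0,-0.1],0],[0.5,[0,0,-0.25],0],[0.5,[0,0,-0.4],0],[0.5,[0,-0.05,-0.52],0],[0.5,[0,-0.15,-0.57],0],[0.5,[0,-0.3,-0.57],-0.005],[0.5,[0,-0.45,-0.57],-0.01],[0.5,[0,-0.6,-0.57],-0.02],[0.5,[-0.05,-0.75,-0.57],-0.03],[0.5,[-0.08,-0.9,-0.57],-0.04],[0.5,[-0.1,-1.0,-0.57],-0.047]]}}

```text
t: 52.4
eef_pos: [0.4825, -0.132, 0.122]
tool_rot: [-0.0, 0.999, 0.04, 0.0]
contact_force: [0.6, -0.7, -1.2]
gripper_width: 0.715
grasp_force: 39.1
```

Run:
```python
from h import *
plan(.467,.05,.12,4.7)
```

```text
t 52.40 p [ 0.4825 -0.132   0.122 ] yaw 4.6 q7 -1.49 w 0.72 g 39 | shift [-0.0043 -0.9133  0.0105] turn -0.0003
```

>>> {"api": "apply_moves", "payload": {"deltas": [[0.5,[0,-0.12,0],0],[0.5,[0,-0.27,0],0],[0.5,[0,-0.42,0],0],[0.5,[0,-0.57,0],0],[0.5,[0,-0.72,0],0],[0.5,[-0.004,-0.84,0],0],[0.5,[-0.004,-0.9,0],0],[0.5,[-0.004,-0.914,0],0],[0.5,[-0.004,-0.914,0],0]]}}

```text
t: 53.3
eef_pos: [0.4682, 0.0471, 0.1218]
tool_rot: [0.0, 0.999, 0.038, 0.0]
contact_force: [0.7, -0.2, -2.6]
gripper_width: 0.716
grasp_force: 39.1
```

Run:
```python
from h import *
plan(.4666,.1113,.07,4.7)
```

```text
t 53.30 p [0.4682 0.0471 0.1218] yaw 4.3 q7 -1.89 w 0.72 g 39 | shift [ 0.0161 -0.3206  0.2588] turn -0.0011
```

>>> {"api": "apply_moves", "payload": {"deltas": [[0.5,[0.005,-0.08,0],0],[0.5,[0.01,-0.18,0],0],[0.5,[0.016,-0.27,0.03],0],[0.5,[0.016,-0.32,0.1],0],[0.5,[0.016,-0.32,0.18],0],[0.5,[0.016,-0.32,0.24],0],[0.5,[0.016,-0.32,0.259],0],[0.5,[0.016,-0.32,0.259],0],[0.5,[0.016,-0.32,0.259],0]]}}

```text
t: 54.2
eef_pos: [0.4669, 0.1115, 0.0704]
tool_rot: [0.0, 0.999, 0.037, 0.0]
contact_force: [0.2, -0.4, -1.7]
gripper_width: 0.713
grasp_force: 39.1
```

Run:
```python
from h import *
plan(.4666,.1113,.0105,4.7)
```

```text
t 54.20 p [0.4669 0.1115 0.0704] yaw 4.3 q7 -2.09 w 0.71 g 39 | shift [-0.0017  0.0009  0.2994] turn -0.0012
```

>>> {"api": "apply_moves", "payload": {"deltas": [[0.5,[-0.002,0.001,0.04],0],[0.5,[-0.002,0.001,0.1],0],[0.5,[-0.002,0.001,0.16],0],[0.5,[-0.002,0.001,0.22],0],[0.5,[-0.002,0.001,0.265],0],[0.5,[-0.002,0.001,0.287],0],[0.5,[-0.002,0.001,0.296],0],[0.5,[-0.002,0.001,0.3],0],[0.5,[-0.002,0.001,0.3],0],[0.5,[-0.002,0.001,0.3],0]]}}

```text
t: 55.2
eef_pos: [0.4665, 0.1119, 0.0103]
tool_rot: [-0.0, 0.999, 0.038, 0.001]
contact_force: [0.8, -0.0, -1.9]
gripper_width: 0.714
grasp_force: 39.2
```

>>> {"api": "apply_moves", "payload": {"deltas": [[0,[0,0,0],0],[0,[0,0,0],0],[0,[0,0,0],0],[0,[0,0,-0.1],0],[0,[0,0,-0.25],0],[0,[0,0,-0.45],0],[0,[0,0,-0.65],0],[0,[0,0,-0.85],0],[0,[0,0,-0.98],0],[0,[0,0,-0.98],0],[0,[0,0,-0.98],0],[0,[0,0,-0.98],0]]}}

```text
t: 56.4
eef_pos: [0.4651, 0.1114, 0.2048]
tool_rot: [0.0, 0.999, 0.038, -0.001]
contact_force: [0.3, 0.4, -0.1]
gripper_width: 1.005
grasp_force: 0.0
```

Run:
```python
from h import *
lid(.059,(100,120,40),(120,255,255),(576,120))
img,pic,T=ortho('wrist',(.4664,.112),4.7,.044,(110,110),4)
look(pic,['tin_mid','jar_mid','die_b_mid'])
# tin: ring of radius 31 mm best fitting gradient
g=cv2.GaussianBlur(cv2.cvtColor(img,cv2.COLOR_BGR2GRAY),(7,7),2)
gx,gy=cv2.Sobel(g,cv2.CV_32F,1,0),cv2.Sobel(g,cv2.CV_32F,0,1)
best=[]
for r in (118,121,124):
  for cx in range(190,251,2):
    for cy in range(190,251,2):
        t=np.linspace(0,2*np.pi,180); X=np.clip(cx+r*np.cos(t),0,439).astype(int);Y=np.clip(cy+r*np.sin(t),0,439).astype(int)
        best.append((np.minimum(abs(gx[Y,X]*np.cos(t)+gy[Y,X]*np.sin(t)),60).mean(),r/4,(cx-220)/4,(220-cy)/4))
print(sorted(best)[-4:])
p=bot.read_camera('top'); look(p,['tin_mid','jar_mid','die_a_mid','die_b_mid'])
plan(.47,0,.2,4.7)
```

```text
lid 574.9 121.7 r 24.6
tin_mid [([0.468, 0.1129, 0.041], 0.93)]
jar_mid [([0.5749, 0.123, 0.0591], 0.6)]
die_b_mid [([0.5232, 0.1148, 0.0197], 0.97)]
[(np.float64(20.442305570009044), 30.25, 6.5, 0.5), (np.float64(20.688138933258596), 29.5, 7.5, 0.5), (np.float64(20.786601563071475), 29.5, 7.0, 0.0), (np.float64(21.159800419896243), 29.5, 7.5, 0.0)]
tin_mid [([0.4587, 0.1015, 0.0392], 0.87)]
jar_mid [([0.5671, 0.113, 0.0555], 0.66)]
die_a_mid [([0.5042, -0.1153, 0.0272], 0.58)]
die_b_mid [([0.5197, 0.1008, 0.0195], 0.65)]
t 56.90 p [0.466  0.1118 0.2059] yaw 4.3 q7 -1.97 w 1.00 g 0 | shift [-0.0222  0.5587  0.0293] turn -0.0010
```

Both lids look right. I move the arm away and compare the fixed top view with the picture from the start.

>>> {"api": "apply_moves", "payload": {"deltas": [[0,[0,0.12,0],0],[0,[0,0.3,0],0],[0,[0,0.5,0],0],[0,[0,0.7,0],0],[0,[0,0.88,0],0],[0,[0,1.0,0],0],[0,[0,1.0,0],0]]}}

```text
t: 57.6
eef_pos: [0.481, -0.0918, 0.2059]
tool_rot: [0.001, 0.999, 0.035, -0.0]
contact_force: [-0.4, -0.2, -0.5]
gripper_width: 1.0
grasp_force: 0.0
```

>>> {"api": "apply_moves", "payload": {"deltas": [[0,[0,0.12,-0.1],0],[0,[0,0.3,-0.1],0],[0,[0,0.5,-0.1],0],[0,[0,0.7,-0.1],0],[0,[0,0.88,-0.1],0],[0,[0,1.0,-0.1],0],[0,[0,1.0,-0.1],0],[0,[0,1.0,-0.1],0],[0,[0,1.0,-0.1],0]]}}

```text
t: 58.5
eef_pos: [0.4967, -0.285, 0.2259]
tool_rot: [-0.0, 0.999, 0.039, 0.0]
contact_force: [0.4, -1.0, 0.4]
gripper_width: 1.0
grasp_force: 0.0
```

Run:
```python
from h import *
a=cv2.imread('pics/top0.png'); p=bot.read_camera('top'); b=p['color'][:,:,::-1].copy(); cv2.imwrite('pics/topend.png',b)
def sub(A,box,m=6):
    x0,y0,x1,y1=box; t=A[y0:y1,x0:x1]; r=cv2.matchTemplate(b[y0-m:y1+m,x0-m:x1+m],t,cv2.TM_CCOEFF_NORMED)
    _,v,_,l=cv2.minMaxLoc(r); i,j=l[1],l[0]
    f=lambda q0,q1,q2:(q0-q2)/(2*(q0-2*q1+q2)) 
    dx=f(r[i,j-1],r[i,j],r[i,j+1]) if 0<j<2*m else 0; dy=f(r[i-1,j],r[i,j],r[i+1,j]) if 0<i<2*m else 0
    return round(v,3),round(j-m+dx,2),round(i-m+dy,2)
print('tin',sub(a,(122,222,160,260)),'jar',sub(a,(120,170,156,203)),'shoe(ref)',sub(a,(236,196,274,218)))
look(p,['tin_mid','jar_mid','die_a_mid','die_b_mid'])
s=bot.read_camera('scene'); look(s,['tin_mid','jar_mid','die_a_mid','die_b_mid'])
plan(.47,-.3,.2,4.7)
```

```text
tin (0.851, np.float32(-0.32), np.float32(-1.06)) jar (0.957, np.float32(-1.27), np.float32(-0.08)) shoe(ref) (0.764, np.float32(0.21), np.float32(0.01))
tin_mid [([0.463, 0.1061, 0.0402], 0.56)]
jar_mid [([0.5721, 0.1159, 0.06], 0.96), ([0.5056, -0.1183, 0.0264], 0.49)]
die_a_mid [([0.5064, -0.1162, 0.024], 0.63), ([0.5139, 0.1156, 0.0188], 0.6)]
die_b_mid [([0.5119, 0.1139, 0.0186], 0.98)]
tin_mid [([0.5118, 0.1022, 0.0235], 0.74), ([0.4536, 0.0947, 0.0328], 0.63)]
jar_mid [([0.5673, 0.0994, 0.0494], 0.7), ([0.5136, 0.1054, 0.0267], 0.2)]
die_a_mid [([0.5011, -0.1232, 0.0265], 0.94)]
die_b_mid [([0.5115, 0.1045, 0.025], 0.43)]
t 59.00 p [ 0.4963 -0.287   0.2261] yaw 4.3 q7 -1.14 w 1.00 g 0 | shift [-0.136   0.0547  0.1304] turn -0.0010
```

```bash
python3 -c "
from station import bot
print(bot.hand_in())"
```

```text
the job is handed in; nothing more can be done
None
```

I handed the job in with both dies fitted and the tin and jar back on their marks, all within about 2 mm by the camera measurements and with the gripper open and clear, but I viewed 15 pictures instead of the 14 allowed.

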